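# Slide the receiving cylinder under the still

## Task

The still is about to be started: push the tall measuring cylinder across the bench, low on its foot, until its open mouth is centred under the drip tip of the glass condenser. Slide it gently without gripping or lifting it, keep it upright all the way, and do not bump the still or disturb the other glassware. Leave it standing there and draw back.

Things in the scene. Friction and masses are not known exactly. Their poses are not given: they have to be found in the camera images.
- measuring_cylinder: Tall glass measuring cylinder, loose, 250 mm high, about 0.24 kg. Origin: centre of its underside, z up along the tube. Grey hexagonal foot 76 mm across flats (88 over corners), upright sides 18 mm high, then a cone narrowing to the 32 mm tube at 36 mm height; grey collar 46 mm wide near the rim. Pushed at the foot (below about 25 mm) it slides; pushed on the tube it tips.
- cylinder_mouth (a point): Centre of the cylinder's open mouth at rim height, 250 mm above its underside; the mouth is 28 mm wide inside.
- drip_tip (a point): Lower end of the condenser's vertical glass drip tip (7 mm wide, pointing down), 266 mm above the bench, 16 mm above the cylinder's rim height. The bench is free within 80 mm around the point below it; only the tip, its adapter and the sloping condenser hang above.
- still: Fixed distillation set. Origin: on the bench straight below the drip tip. Along its +y axis (about the robot's left) a 30 mm thick glass condenser rises at 20 degrees from 325 mm height beside the tip to a round flask in a heating mantle on a lab jack, 460 mm away. Two retort stands 690 mm high on its +x side, the nearer rod 218 mm along +y and 105 mm along +x.
- amber_bottle: Bystander, loose: amber reagent bottle with a white cap, 62 mm diameter, 155 mm high. Origin: centre of its underside.
- conical_flask: Bystander, loose: glass conical flask with a dark stopper, 82 mm diameter at the base, 149 mm high. Origin: centre of its underside.
- stoppered_bottle: Bystander, loose: small amber bottle with a glass stopper, 58 mm diameter, 120 mm high. Origin: centre of its underside.

How it is judged (in metres and radians):
At the end, for the whole second after the job is handed in: The measuring cylinder stands upright and at rest on the bench, the centre of its mouth within 10 mm horizontally of the drip tip; the three bystanders are within 15 mm of where they stood (horizontal distance between cylinder_mouth and drip_tip below 0.01 m and angle between measuring_cylinder's own z axis and vertical below 0.03 rad and height (world z) of measuring_cylinder below 0.004 m and linear speed of measuring_cylinder below 0.01 m/s and distance of each of amber_bottle, conical_flask, stoppered_bottle from where it was at the start of the episode below 0.015 m); the robot touches nothing.
It fails at once if the cylinder is lifted off the bench (more than 10 mm) (height (world z) of measuring_cylinder above 0.01 m).
It fails at once if the cylinder rocks or tips by more than 0.15 rad (9 degrees) (angle between measuring_cylinder's own z axis and vertical above 0.15 rad).
It fails at once if the cylinder is gripped or knocked: fingers press on it with more than 15 N (contact force between the fingers and measuring_cylinder above 15 N).
It fails at once if the still is bumped (more than 3 N) (contact force between still and anything else above 3 N).
It fails at once if another piece of glassware is disturbed (moved more than 15 mm) (distance of any of amber_bottle, conical_flask, stoppered_bottle from where it was at the start of the episode above 0.015 m).
It also fails if it takes over 58 s, if anything falls off the work surface, if the arm or the gripper's body presses on something with over 40 N, if the wrist force passes 120 N, or if a joint passes its speed limit or range.

## Robot

A 6-joint arm with a two-finger parallel gripper is mounted at the origin on the work surface. World frame = base frame: x ahead of the robot, y to its left, z up, the work surface at z = 0. Lengths are in m, angles in degrees, forces in N, time in s.
With the tool pointing down it reaches from about 0.3 to 0.775 m from the base axis. Payload 14.6 kg.
Tool frame: the origin (TCP) lies at the very end of the fingers, on their centre line; the grasp point (between the pads) lies 19 mm behind it; z points along the fingers, y is the direction in which the jaws open and shut (so a half turn about z gives the same grasp; the last joint's range is limited). The gripper opens to 85 mm and grips with 20 to 120 N. Pads are 22 mm wide; open, the fingers measure 114 mm over their backs; the gripper's body (76 mm by 85 mm) begins 54 mm behind the grasp point. The pads swing forward as they close: fully open they stand 13 mm farther back than shut.
Start: joints at [-71.54, 17.183, 87.147, -0, 75.671, -3.816], TCP at [0.208, -0.509, 0.2] pointing down, gripper open.
Joint ranges: [-173.82, 173.82], [-45.26, 126.66], [13.44, 144.39], [-59.66, 239.66], [0, 175.72], [-146.38, 146.38]. Speed limits (degrees/s): [127.2, 127.2, 147.25, 180, 180, 180].

## Interface

Orientations are given as [roll, pitch, yaw] about the fixed x, y, z axes, in that order (R = Rz(yaw) Ry(pitch) Rx(roll)).
In Python, from plant import bot gives the robot as it stands.
- The arm moves only by the shell command python3 -m handwheel 'ROWS' [OPENING] [FORCE]. ROWS is a JSON object of lists of equal length, an entry for each row: "linear": the shift along the tool's x, y, z in mm, a list of three; "twist": the turn about the tool's z in units of 6 degrees (1.0 is 6 degrees). A call has exactly 8 rows; each row is the pose to reach, as a shift and turn from the pose commanded when the call began, along the tool's axes at that moment; what a row does not reach only later rows make up. A row lasts 1/8 s, in which the tool goes at most 62.5 mm and 10.7 degrees, less where a joint would pass 70% of its speed; a pose out of reach is approached as far as the arm can. A call with a gripper value outside its range is refused whole. OPENING is the opening, from -1 (shut) to 1 (fully open), set as the call begins (- or left out, the last holds). The fingers move at their own pace and stop on an object; FORCE is the grip in N (left out, the last holds). Time passes only in rows, so rows that repeat a pose let the fingers close, or fill a call up. It gives the time, the measured TCP pose, the force and the opening at its end, in the units of the state.
- bot.get_obs(): the state, without advancing time (a new reading comes with each control period).
- bot.grab_frame(name): name is "scene" or "top" or "wrist"; returns a dict with "frame" (420x560x3 uint8, red, green, blue), "camera_matrix" (3x3 intrinsics, pixels), "cam_to_world" (4x4, takes a point from camera to world coordinates); the wrist camera has in their place "T_tool_cam" (4x4, takes a point from camera to tool coordinates, whose origin is the TCP and whose axes are the flange's). Camera axes: x right, y down, z forward; pixel columns grow to the right and rows downward; lengths in m; the calibration is good to about 2 mm. The wrist camera is an equidistant fisheye: a pixel r from the principal point sees the ray r / f radians off the axis. A picture is of the moment at which its call begins: read the wrist's pose just before it. There is no depth.
- bot.job_done(): hands the job in, once; it reports no verdict.
The state is a dict: "clock": time; "joint_pos": joint angles; "qvel": joint speeds; "joint_torque": joint torques, N m; "position": TCP position; "eef_rot": TCP orientation; "force": force on the tool from outside, world axes, zero at the start; "moment": the same for the moment, N m; "grip_width": finger opening in m.
Only numpy, scipy, OpenCV 4.12 (cv2) and the standard library are available. Lean on these libraries where they do the work, as an engineer would, in place of code of your own. Each camera call takes 0.05 s, during which the arm holds its last target.

## Working session

There is one attempt and no reset: what is moved stays moved. The work goes in short steps, Python scripts to look and compute and a shell command to move; the robot and the scene stay as the last step left them, time stands still between calls to the robot, and variables do not carry over. Pictures are saved under pics/ and viewed, and the job is handed in when it is done.

```bash
mkdir -p pics; ls
cat > h.py <<'E'
import numpy as np, cv2
from plant import bot
def snap(n,tag):
    f=bot.grab_frame(n); cv2.imwrite(f'pics/{tag}.png',cv2.cvtColor(f['frame'],cv2.COLOR_RGB2BGR)); return f
def px2w(f,u,v,z):
    K=np.array(f['camera_matrix']);T=np.array(f['cam_to_world'])
    d=T[:3,:3]@np.linalg.solve(K,[u,v,1]);o=T[:3,3]
    return o+d*(z-o[2])/d[2]
def w2px(f,p):
    K=np.array(f['camera_matrix']);T=np.array(f['cam_to_world'])
    c=K@(T[:3,:3].T@(np.array(p)-T[:3,3]));return c[:2]/c[2]
E
python3 - <<'E'
from h import *
import json
for n in ('scene','top','wrist'):
    f=snap(n,n+'0'); print(n,{k:np.round(v,3).tolist() for k,v in f.items() if k!='frame'})
print(bot.get_obs())
E
```

```text
pics
scene {'camera_matrix': [[533.974, 0.0, 277.237], [0.0, 533.974, 212.604], [0.0, 0.0, 1.0]], 'cam_to_world': [[0.856, 0.401, -0.327, 0.965], [0.517, -0.683, 0.516, -0.616], [-0.017, -0.611, -0.792, 0.982], [0.0, 0.0, 0.0, 1.0]]}
top {'camera_matrix': [[482.66, 0.0, 272.787], [0.0, 482.66, 204.256], [0.0, 0.0, 1.0]], 'cam_to_world': [[0.002, -0.997, 0.081, 0.532], [-1.0, -0.005, -0.028, -0.081], [0.029, -0.081, -0.996, 0.995], [0.0, 0.0, 0.0, 1.0]]}
wrist {'camera_matrix': [[325.192, 0.0, 274.761], [0.0, 325.192, 207.073], [0.0, 0.0, 1.0]], 'T_tool_cam': [[0.0, -0.957, -0.291, 0.074], [1.0, 0.0, -0.0, 0.0], [0.0, -0.291, 0.957, -0.174], [0.0, 0.0, 0.0, 1.0]]}
{'clock': 0.15, 'joint_pos': array([-7.15388624e+01,  1.72083112e+01,  8.71725049e+01,  1.31853514e-03,
        7.56701403e+01, -3.81592046e+00]), 'qvel': array([ 0.11068825, -0.08215193, -0.07783857, -0.06254154, -0.02028936,
        0.07343196]), 'joint_torque': array([-2.37472577e-04, -5.43667352e+01, -3.61885250e+01, -7.18133879e-05,
        3.17444807e-03, -1.01032595e-05]), 'position': array([ 0.20843411, -0.50875059,  0.19954894]), 'eef_rot': array([-1.79949242e+02, -4.66559882e-03,  2.22767291e+01]), 'force': array([ 0.61697477, -0.2167033 , -0.01342811]), 'moment': array([-0.00910372, -0.02134669,  0.00339834]), 'grip_width': 0.08568182678821129}
```

View pics/scene0.png

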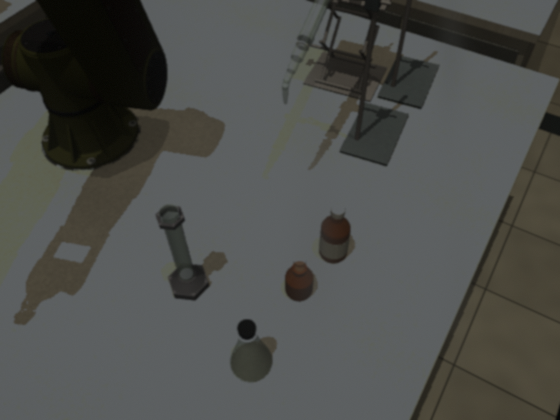

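View pics/top0.png

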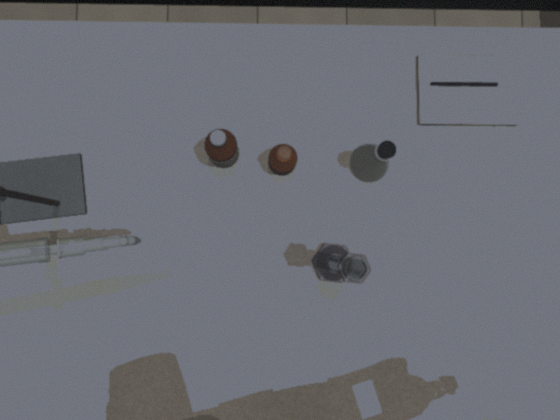

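View pics/wrist0.png

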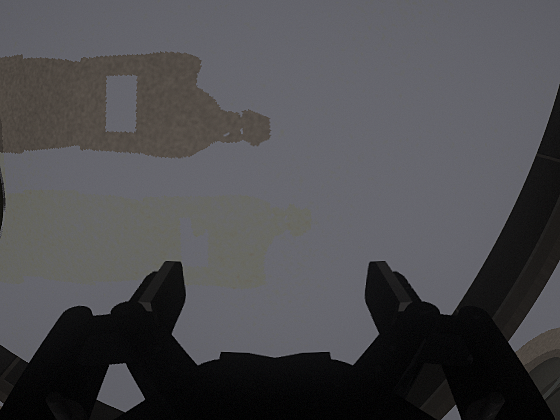

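Run:
```python
import cv2,numpy as np
def crop(n,x,y,w,h,s):
    i=cv2.imread(f'pics/{n}.png')[y:y+h,x:x+w]; i=cv2.resize(i,None,fx=s,fy=s,interpolation=cv2.INTER_CUBIC)
    return cv2.convertScaleAbs(i,alpha=1.8)
a=crop('top0',275,220,120,75,6);b=crop('top0',40,210,120,75,6)
c=crop('scene0',130,195,100,110,5);d=crop('scene0',240,30,100,110,5)
cv2.imwrite('pics/c1.png',a[:450]);cv2.imwrite('pics/c2.png',b)
cv2.imwrite('pics/c3.png',c);cv2.imwrite('pics/c4.png',d)
```

```text
(no output)
```

View pics/c1.png

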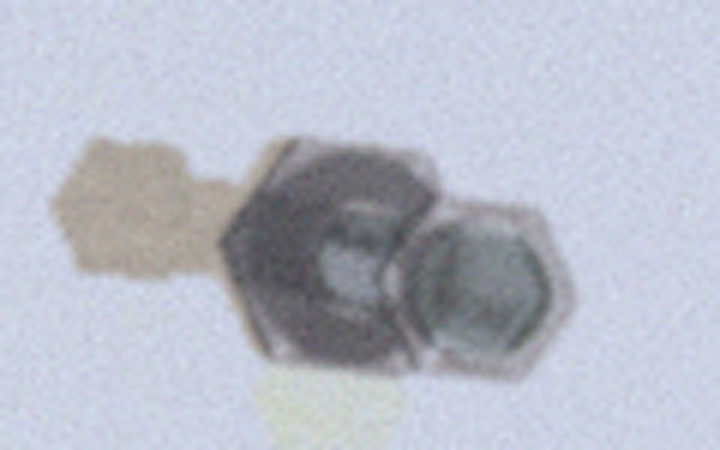

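View pics/c2.png

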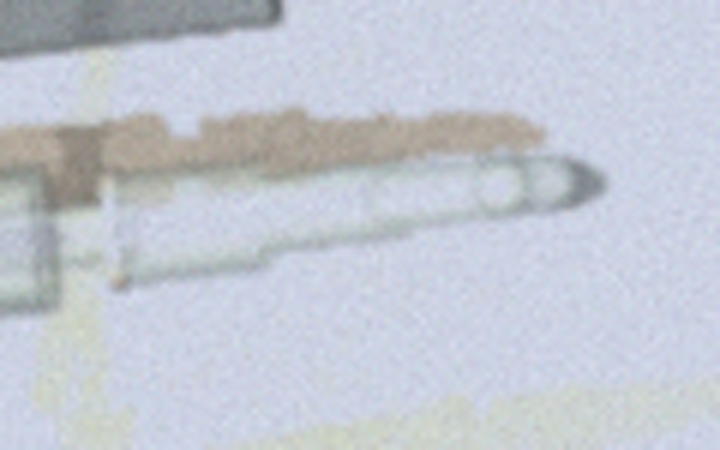

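View pics/c3.png

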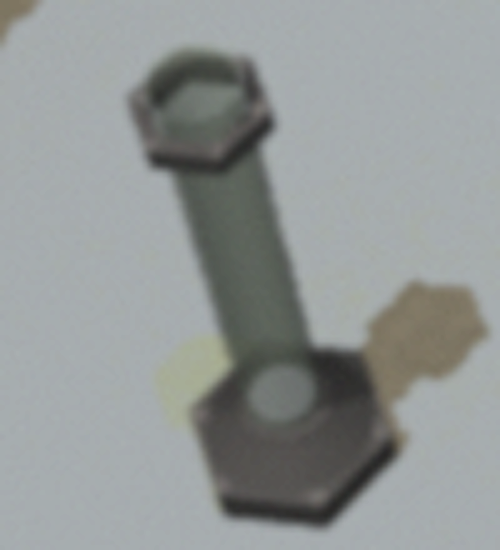

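View pics/c4.png

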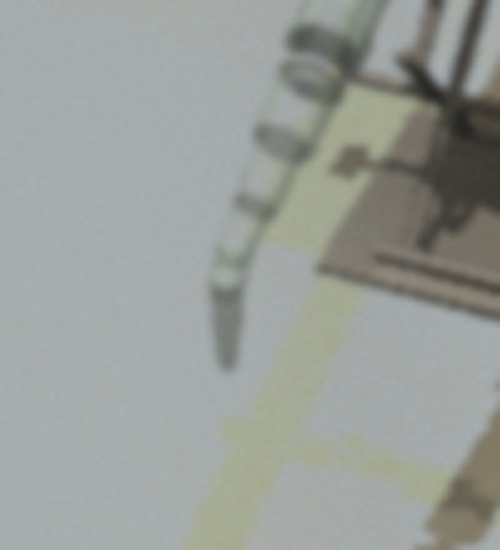

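Run:
```python
from h import *
s=bot.grab_frame('scene');t=bot.grab_frame('top')
P=lambda f,c,o,k,z:np.round(px2w(f,c[0]/k+o[0]-.4,c[1]/k+o[1]-.4,z)*1000,1)
print('tip scene',P(s,(227,364),(240,30),5,.266),'top',P(t,(599,183),(40,210),6,.266))
print('mouth top',P(t,(482,292),(275,220),6,.25), 'collar ctr scene',P(s,(199,98),(130,195),5,.25))
print('foot top hex z=18: left corner',P(t,(222,243),(275,220),6,.018),'UL',P(t,(292,142),(275,220),6,.018),'UR',P(t,(425,152),(275,220),6,.018),'LL',P(t,(272,355),(275,220),6,.018),'LR',P(t,(410,370),(275,220),6,.018))
for c in [(192,412),(222,497),(325,507),(398,437),(365,352)]: print('scene foot z18',P(s,c,(130,195),5,.018))
for n,u,v,r in [('amb',222,147,0),('stop',283,161,0),('con',369,163,0)]: print(n,px2w(t,u,v,0.0))
for n,u,v in [('amb s',334,250),('stop s',299,290),('con s',252,362)]: print(n,px2w(s,u,v,0.0))
```

```text
tip scene [537.5  98.  266. ] top [537.1  97.3 266. ]
mouth top [ 494.8 -229.2  250. ] collar ctr scene [ 502.7 -237.1  250. ]
foot top hex z=18: left corner [ 499.4 -187.6   18. ] UL [ 533.3 -211.4   18. ] UR [ 530.  -256.5   18. ] LL [ 462.1 -204.2   18. ] LR [ 457.1 -250.7   18. ]
scene foot z18 [ 457.1 -249.9   18. ]
scene foot z18 [ 492.9 -275.5   18. ]
scene foot z18 [ 532.1 -257.7   18. ]
scene foot z18 [ 538.7 -215.7   18. ]
scene foot z18 [ 502.3 -189.    18. ]
amb [ 0.73267509 -0.00348176  0.        ]
stop [ 0.70411525 -0.13065702  0.        ]
con [ 0.70116767 -0.31102847  0.        ]
amb s [ 0.72046144 -0.00224333  0.        ]
stop s [ 0.70379115 -0.12820809  0.        ]
con s [ 0.7040239  -0.30979598  0.        ]
```

Run:
```python
from h import *
f=snap('wrist','w1')
K=np.array(f['camera_matrix']);T=np.array(f['T_tool_cam'])
im=cv2.cvtColor(f['frame'],cv2.COLOR_RGB2BGR)
im=cv2.convertScaleAbs(im,alpha=3)
def pj(p):
    c=T[:3,:3].T@(np.array(p)-T[:3,3]);th=np.arctan2(np.hypot(c[0],c[1]),c[2]);a=np.arctan2(c[1],c[0])
    return K[0,2]+K[0,0]*th*np.cos(a),K[1,2]+K[0,0]*th*np.sin(a)
for z,col in((0,(0,0,255)),(-.013,(0,255,0))):
  for y in(-.0425,.0425,-.057,.057):
    for x in(-.011,.011):
      p=pj((x,y,z));print(z,y,x,np.round(p,0));cv2.circle(im,(int(p[0]),int(p[1])),2,col,-1)
im=im[230:370,80:460];cv2.imwrite('pics/w1c.png',cv2.resize(im,None,fx=2,fy=2))
```

```text
0 -0.0425 -0.011 [204. 258.]
0 -0.0425 0.011 [201. 224.]
0 0.0425 -0.011 [345. 258.]
0 0.0425 0.011 [348. 224.]
0 -0.057 -0.011 [181. 257.]
0 -0.057 0.011 [178. 224.]
0 0.057 -0.011 [368. 258.]
0 0.057 0.011 [372. 224.]
-0.013 -0.0425 -0.011 [200. 268.]
-0.013 -0.0425 0.011 [196. 232.]
-0.013 0.0425 -0.011 [350. 268.]
-0.013 0.0425 0.011 [353. 232.]
-0.013 -0.057 -0.011 [176. 267.]
-0.013 -0.057 0.011 [171. 232.]
-0.013 0.057 -0.011 [374. 267.]
-0.013 0.057 0.011 [378. 232.]
```

View pics/w1c.png

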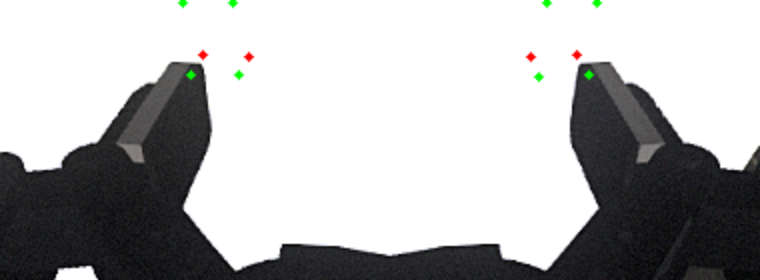

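```bash
python3 -m handwheel '{"linear":[[30,-1,0],[85,-4,0],[145,-6,0],[205,-9,0],[265,-12,0],[320,-15,0],[360,-17,0],[376,-18,0]],"twist":[0,0,-0.1,-0.1,-0.2,-0.2,-0.3,-0.3]}' 1
python3 - <<'E'
from h import *
snap('scene','s2');snap('top','t2');print(bot.get_obs()['position'],bot.get_obs()['eef_rot'],bot.get_obs()['joint_pos'])
E
```

```text
clock: 1.3
position: [0.5511, -0.3485, 0.1994]
eef_rot: [-180.0, 0.0, 24.2]
force: [-0.8, -0.4, 0.2]
grip_width: 0.0852
[ 0.55019078 -0.34915723  0.19950982] [-1.79969367e+02  1.56488302e-02  2.41446217e+01] [-3.56202992e+01  3.05070200e+01  6.85806070e+01  1.92908392e-03
  8.09467186e+01  3.02347792e+01]
```

View pics/s2.png

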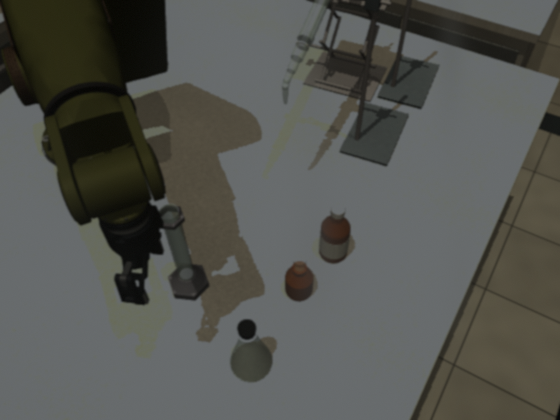

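View pics/t2.png

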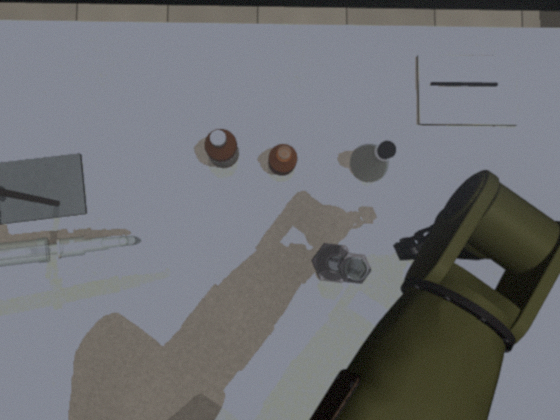

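Run:
```python
from h import *
s=bot.grab_frame('scene');t=bot.grab_frame('top')
o=bot.get_obs();p=o['position'];y=np.radians(o['eef_rot'][2]);X=np.array([np.cos(y),np.sin(y),0]);Y=np.array([np.sin(y),-np.cos(y),0])
for n,f,(x0,y0,w,h) in(('s',s,(80,200,140,120)),('t',t,(360,200,160,100))):
    im=cv2.cvtColor(f['frame'],cv2.COLOR_RGB2BGR)[y0:y0+h,x0:x0+w]; k=5
    im=cv2.convertScaleAbs(cv2.resize(im,None,fx=k,fy=k,interpolation=cv2.INTER_CUBIC),alpha=2.5)
    for z,col in((0,(0,0,255)),(.013,(0,255,0)),(.026,(255,0,0))):
      for a in(-.057,-.0425,.0425,.057):
        for b in(-.011,.011):
          q=w2px(f,p+a*Y+b*X+[0,0,z]);cv2.circle(im,(int((q[0]-x0)*k),int((q[1]-y0)*k)),3,col,-1)
    cv2.imwrite(f'pics/{n}2c.png',im)
```

```text
(no output)
```

View pics/s2c.png

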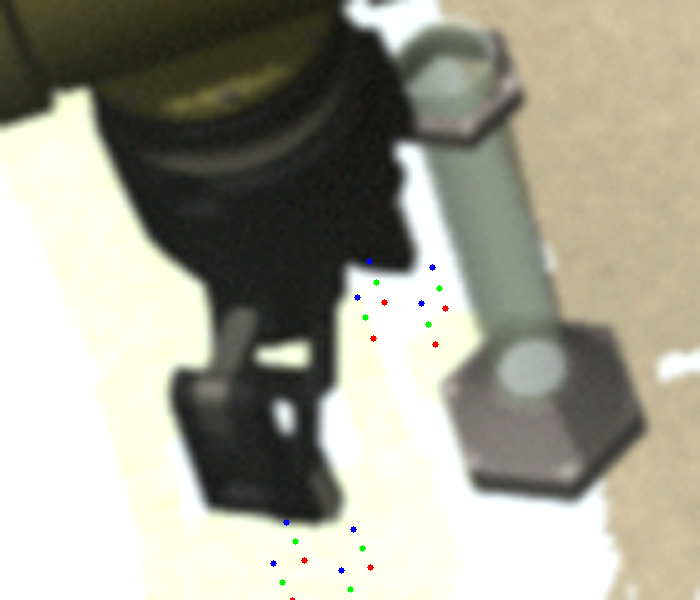

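View pics/t2c.png

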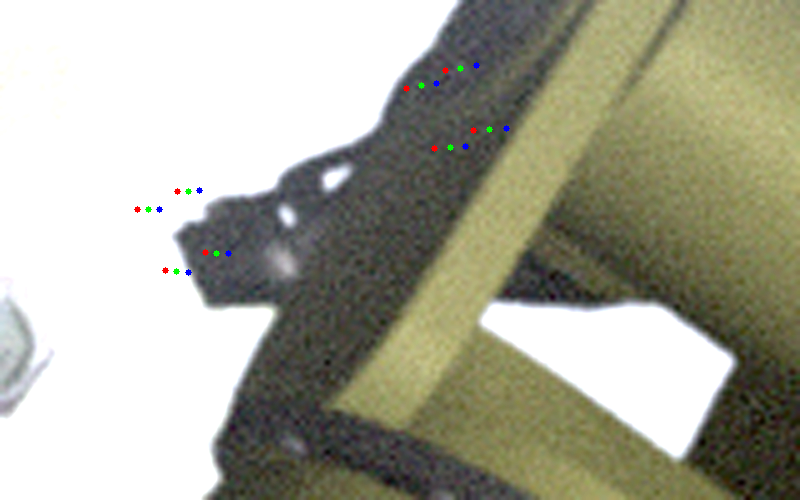

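Run:
```python
from h import *
s=bot.grab_frame('scene');t=bot.grab_frame('top')
o=bot.get_obs();p=o['position'];y=np.radians(o['eef_rot'][2]);X=np.array([np.cos(y),np.sin(y),0]);Y=np.array([np.sin(y),-np.cos(y),0])
def tri(a,b):
    A=[];B=[]
    for f,(u,v) in((s,a),(t,b)):
        K=f['camera_matrix'];T=f['cam_to_world'];d=T[:3,:3]@np.linalg.solve(K,[u,v,1]);d/=np.linalg.norm(d);M=np.eye(3)-np.outer(d,d);A.append(M);B.append(M@T[:3,3])
    A=np.vstack(A);B=np.hstack(B);r=np.linalg.lstsq(A,B,rcond=None)[0];return r,np.linalg.norm(A@r-B)
for a,b in(((150,253.6),(401.4,261)),((162.6,253),(396,247))):
    r,e=tri(a,b);d=r-p;print(np.round(r,4),'res',round(e,4),'tool xyz mm',np.round([d@X*1e3,d@Y*1e3,-d[2]*1e3],1))
```

```text
[ 0.507  -0.308   0.2222] res 0.0037 tool xyz mm [-20.6 -55.9 -21.9]
[ 0.5289 -0.2984  0.2283] res 0.0028 tool xyz mm [  3.3 -55.7 -28.1]
```

```bash
python3 -m handwheel '{"linear":[[0,0,20],[0,0,50],[0,0,80],[0,0,110],[0,0,135],[0,0,155],[0,0,170],[0,0,178]],"twist":[0,0,0,0,0,0,0,0]}' 1
python3 - <<'E'
from h import *
s=snap('scene','s3');t=snap('top','t3');f=snap('wrist','w3')
for n,(x0,y0,w,h) in(('s3',(80,190,150,120)),('t3',(280,190,160,110))):
    im=cv2.imread(f'pics/{n}.png')[y0:y0+h,x0:x0+w];cv2.imwrite(f'pics/{n}c.png',cv2.convertScaleAbs(cv2.resize(im,None,fx=5,fy=5,interpolation=cv2.INTER_CUBIC),alpha=2))
cv2.imwrite('pics/w3c.png',cv2.convertScaleAbs(cv2.imread('pics/w3.png'),alpha=2.5))
E
```

```text
clock: 2.6
position: [0.5494, -0.3499, 0.0214]
eef_rot: [-180.0, 0.0, 24.1]
force: [0.9, 0.3, -0.5]
grip_width: 0.0855
```

View pics/s3c.png

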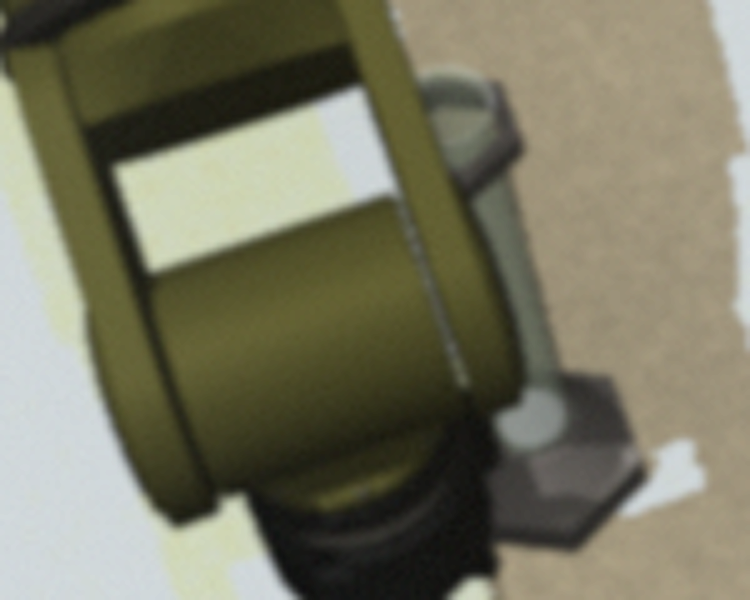

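View pics/t3c.png

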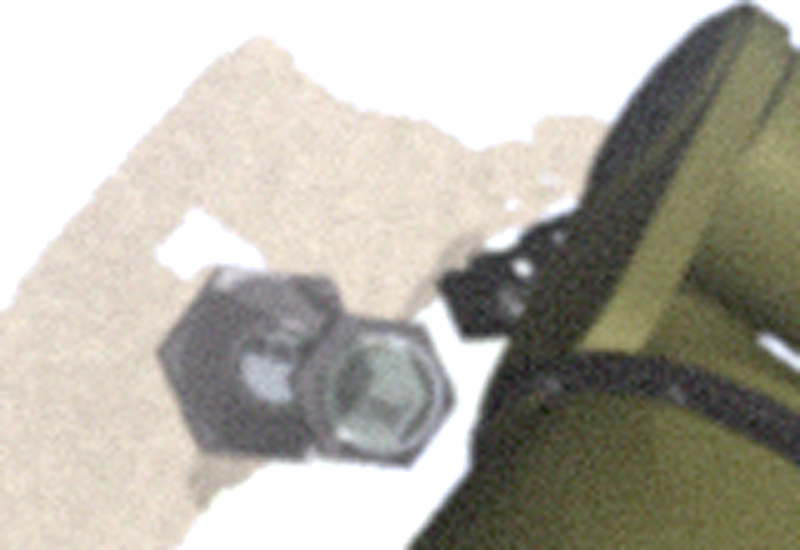

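View pics/w3c.png

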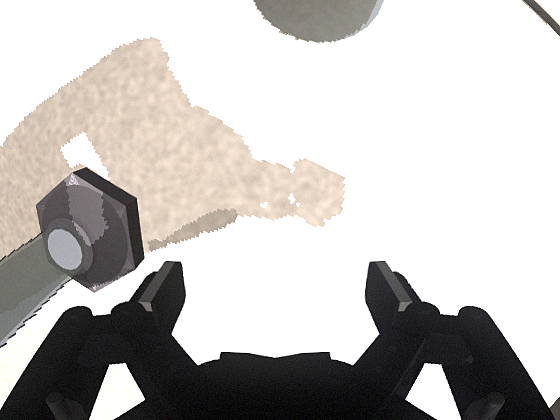

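```bash
cat >> h.py <<'E'
def wray(f,u,v):
    K=np.array(f['camera_matrix']);T=np.array(f['T_tool_cam']);a=np.array([u-K[0,2],v-K[1,2]]);r=np.hypot(*a);th=r/K[0,0]
    d=np.array([*(a/r*np.sin(th)),np.cos(th)]);return T[:3,3],T[:3,:3]@d
def w2tool(f,u,v,hz,tcpz):   # point at world height hz -> tool xyz
    o,d=wray(f,u,v);z=tcpz-hz;return o+d*(z-o[2])/d[2]
def tool2w(p,o):
    y=np.radians(o['eef_rot'][2]);return o['position']+np.array([np.cos(y)*p[0]+np.sin(y)*p[1],np.sin(y)*p[0]-np.cos(y)*p[1],-p[2]])
E
python3 - <<'E'
from h import *
f=bot.grab_frame('wrist');o=bot.get_obs();z=o['position'][2]
im=cv2.cvtColor(f['frame'],cv2.COLOR_RGB2BGR)[150:320,20:220]
cv2.imwrite('pics/w3d.png',cv2.convertScaleAbs(cv2.resize(im,None,fx=3.5,fy=3.5,interpolation=cv2.INTER_CUBIC),alpha=3))
for c in[(136,198),(142,262),(90,168)]:
    q=w2tool(f,*c,0,z);print(c,np.round(q*1e3,1),np.round(tool2w(q,o)*1e3,1))
for c in[(37,205),(72,172),(95,290)]:
    q=w2tool(f,*c,.018,z);print('z18',c,np.round(q*1e3,1),np.round(tool2w(q,o)*1e3,1))
E
```

```text
(136, 198) [ 20.6 -92.7  22.6] [ 530.8 -256.9    0. ]
(142, 262) [-26.9 -95.2  22.6] [ 486.5 -274.     0. ]
(90, 168) [  42.3 -126.9   22.6] [ 536.7 -216.9    0. ]
z18 (37, 205) [  21.2 -167.3    4.6] [ 501.  -188.6   18. ]
z18 (72, 172) [  43.2 -130.2    4.6] [ 536.2 -213.5   18. ]
z18 (95, 290) [ -42.9 -129.8    4.6] [ 457.8 -248.9   18. ]
```

View pics/w3d.png

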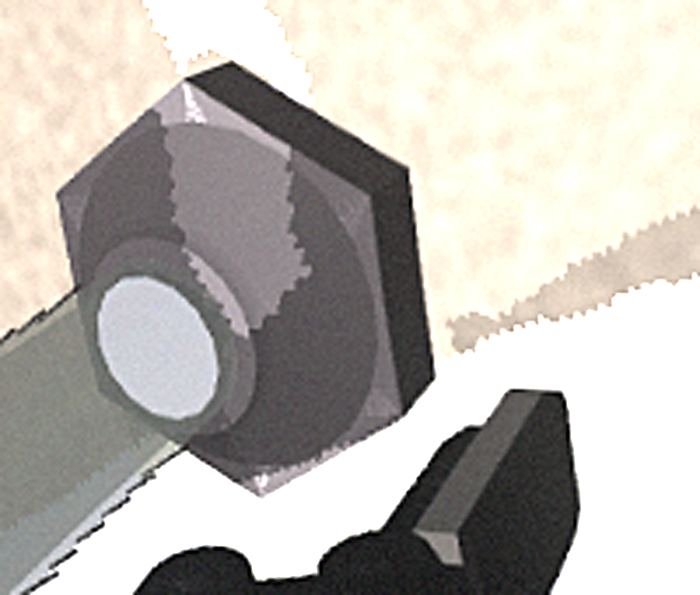

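Run:
```python
from h import *
f=bot.grab_frame('wrist');t=bot.grab_frame('top');o=bot.get_obs();z=o['position'][2];print(o['clock'])
S=px2w(t,275+118/6-.4,220+207/6-.4,0);l=(np.array([.4965,-.231,.245])-S)/.245;print('shadow',S,'l per m height',l)
for c in[(448,330),(455,318),(455,350)]:
    q=w2tool(f,20+c[0]/3.5,150+c[1]/3.5,0,z);w=tool2w(q,o)
    for h in(.02,.03,.04,.05,.06):
        d=w+h*l-o['position'];y=np.radians(o['eef_rot'][2]);print(c,h,np.round([1e3*(d[0]*np.cos(y)+d[1]*np.sin(y)),1e3*(d[0]*np.sin(y)-d[1]*np.cos(y)),-1e3*d[2]],1))
```

```text
2.9
shadow [ 0.51100789 -0.15391679  0.        ] l per m height [-0.05921587 -0.31462534  1.        ]
(448, 330) 0.02 [-16.5 -83.    2.8]
(448, 330) 0.03 [-18.3 -80.4  -7.2]
(448, 330) 0.04 [-20.2 -77.7 -17.2]
(448, 330) 0.05 [-22.  -75.1 -27.2]
(448, 330) 0.06 [-23.8 -72.5 -37.2]
(455, 318) 0.02 [-13.9 -81.1   2.8]
(455, 318) 0.03 [-15.7 -78.5  -7.2]
(455, 318) 0.04 [-17.5 -75.8 -17.2]
(455, 318) 0.05 [-19.4 -73.2 -27.2]
(455, 318) 0.06 [-21.2 -70.6 -37.2]
(455, 350) 0.02 [-20.9 -82.1   2.8]
(455, 350) 0.03 [-22.7 -79.5  -7.2]
(455, 350) 0.04 [-24.5 -76.9 -17.2]
(455, 350) 0.05 [-26.3 -74.2 -27.2]
(455, 350) 0.06 [-28.2 -71.6 -37.2]
```

```bash
python3 -m handwheel '{"linear":[[0,0,0],[0,0,0],[0,0,0],[0,0,0],[0,0,0],[0,0,0],[0,0,0],[0,0,0]],"twist":[0,0,0,0,0,0,0,0]}' -1
python3 - <<'E'
from h import *
f=snap('wrist','w4');K=np.array(f['camera_matrix']);T=np.array(f['T_tool_cam'])
im=cv2.convertScaleAbs(cv2.imread('pics/w4.png'),alpha=3)
def pj(p):
    c=T[:3,:3].T@(np.array(p)-T[:3,3]);th=np.arctan2(np.hypot(c[0],c[1]),c[2]);a=np.arctan2(c[1],c[0])
    return K[0,2]+K[0,0]*th*np.cos(a),K[1,2]+K[0,0]*th*np.sin(a)
for z,col in((0,(0,0,255)),(-.013,(0,255,0))):
  for y in(-.0145,0,.0145):
    for x in(-.011,.011):
      p=pj((x,y,z));cv2.circle(im,(int(p[0]),int(p[1])),2,col,-1)
cv2.imwrite('pics/w4c.png',im)
print(bot.get_obs()['grip_width'])
E
```

```text
clock: 3.9
position: [0.5496, -0.3498, 0.022]
eef_rot: [180.0, 0.0, 24.1]
force: [0.2, -0.6, -0.1]
grip_width: 0.0
-0.00031512216407037744
```

View pics/w4c.png

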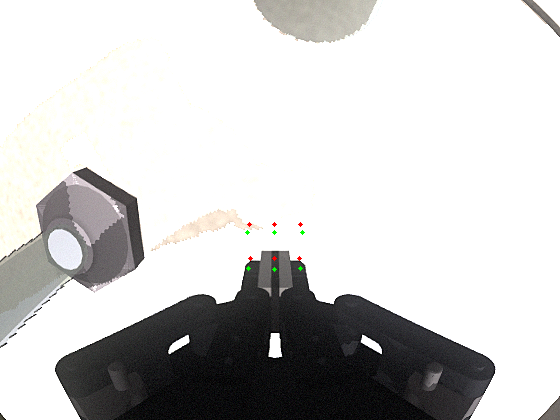

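```bash
python3 -m handwheel '{"linear":[[0,0,0],[0,0,0],[0,0,0],[0,0,4],[0,0,12],[0,0,20],[0,0,25],[0,0,27]],"twist":[0,0,0,0,0,0,0,0]}' 1
python3 - <<'E'
from h import *
f=snap('wrist','w5');o=bot.get_obs();print(o['position'],o['force'],o['grip_width'])
cv2.imwrite('pics/w5c.png',cv2.convertScaleAbs(cv2.resize(cv2.imread('pics/w5.png')[150:320,20:220],None,fx=3.5,fy=3.5,interpolation=cv2.INTER_CUBIC),alpha=3))
snap('scene','s5')
E
```

```text
clock: 4.95
position: [0.5495, -0.3497, -0.0055]
eef_rot: [-180.0, 0.0, 24.1]
force: [-0.2, -0.1, -0.5]
grip_width: 0.0856
[ 0.54947076 -0.34965667 -0.00555107] [ 1.04038541  0.18051535 -0.50076688] 0.08501957360646811
```

View pics/w5c.png

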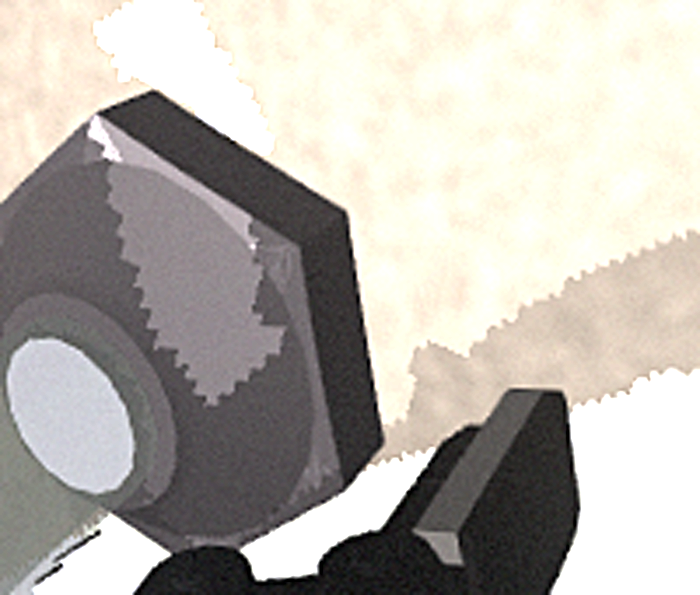

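Run:
```python
from h import *
f=bot.grab_frame('wrist');o=bot.get_obs();z=o['position'][2]
P=[]
for c in[(345,208),(383,440),(155,91)]:
    q=w2tool(f,20+c[0]/3.5,150+c[1]/3.5,0,z);w=tool2w(q,o);print(np.round(q*1e3,1),np.round(w*1e3,1));P.append(q)
print('face ang',np.degrees(np.arctan2(P[0][1]-P[1][1],P[0][0]-P[1][0])),np.linalg.norm(P[0]-P[1]))
for hz in(0,.01,.02): print('back edge',hz,w2tool(f,154,271,hz,z)*1e3,'pad front tip in/out',w2tool(f,181,262,hz,z)*1e3,w2tool(f,166,262,hz,z)*1e3)
```

```text
[ 21.2 -92.4  -5. ] [ 531.3 -256.8    0. ]
[-23.1 -92.7  -5. ] [ 490.7 -274.6    0. ]
[  42.6 -129.8   -5. ] [ 535.6 -213.9    0. ]
face ang 0.35626526549344995 0.044269569848236004
back edge 0 [-18.61476126 -74.59125295  -4.97876407] pad front tip in/out [-11.61540636 -55.98659622  -4.97876407] [-11.98960362 -65.639728    -4.97876407]
back edge 0.01 [-13.13827916 -70.18117183 -14.97876407] pad front tip in/out [ -6.55269039 -52.67632744 -14.97876407] [ -6.90476702 -61.75881535 -14.97876407]
back edge 0.02 [ -7.66179705 -65.77109072 -24.97876407] pad front tip in/out [ -1.48997442 -49.36605867 -24.97876407] [ -1.81993042 -57.8779027  -24.97876407]
```

Run:
```python
from h import *
t=bot.grab_frame('top');y=np.radians(24.1);p=np.array([.5495,-.3499,.0214])
for c in[(372.2,257),(367.6,246.6)]:
  for h in(.01,.03,.05,.07):
    d=px2w(t,*c,h)-p;print(c,h,np.round([1e3*(d[0]*np.cos(y)+d[1]*np.sin(y)),1e3*(d[0]*np.sin(y)-d[1]*np.cos(y))],1))
```

```text
(372.2, 257) 0.01 [-24.8 -52. ]
(372.2, 257) 0.03 [-22.4 -56.1]
(372.2, 257) 0.05 [-20.  -60.1]
(372.2, 257) 0.07 [-17.6 -64.2]
(367.6, 246.6) 0.01 [ -1.8 -51.7]
(367.6, 246.6) 0.03 [  0.1 -55.8]
(367.6, 246.6) 0.05 [  2.1 -59.9]
(367.6, 246.6) 0.07 [  4. -64.]
```

```bash
python3 -m handwheel '{"linear":[[2,0,0],[5,0,0],[8,0,0],[10,0,1],[10,0,2],[10,0,3],[10,0,4],[10,0,5]],"twist":[0,0,0,0,0,0,0,0]}' 1; python3 -m handwheel '{"linear":[[0,0,0.5],[0,0,1],[0,0,1.5],[0,0,2],[0,0,2.5],[0,0,3],[0,0,3],[0,0,3]],"twist":[0,0,0,0,0,0,0,0]}'
python3 - <<'E'
from h import *
o=bot.get_obs();print(o['position'],o['force'])
t=snap('top','t6')
cv2.imwrite('pics/t6c.png',cv2.convertScaleAbs(cv2.resize(cv2.imread('pics/t6.png')[200:300,300:420],None,fx=6,fy=6,interpolation=cv2.INTER_CUBIC),alpha=2.5))
E
```

```text
clock: 6.15
position: [0.5587, -0.3457, -0.0101]
eef_rot: [-180.0, 0.0, 24.1]
force: [0.2, -0.5, -0.4]
grip_width: 0.0855
clock: 7.15
position: [0.5587, -0.3457, -0.013]
eef_rot: [180.0, -0.0, 24.1]
force: [-0.0, 0.3, 0.2]
grip_width: 0.0858
[ 0.55874465 -0.34567229 -0.01300756] [-0.04476966  0.34307043  0.1883992 ]
```

View pics/t6c.png

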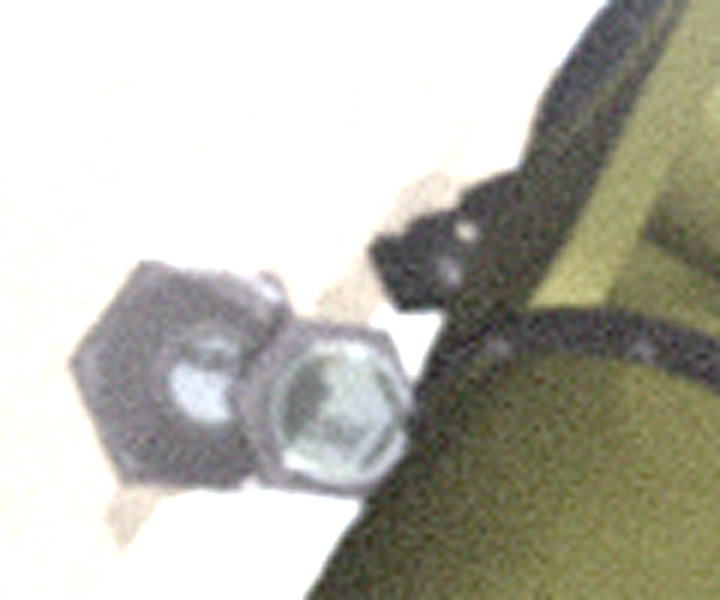

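```bash
python3 -m handwheel '{"linear":[[0,0,1],[0,0,2],[0,0,3],[0,-5,4],[0,-11,4],[0,-18,4],[0,-24,4],[0,-28,4]],"twist":[0,0,0,0,0,0,0,0]}' 1; python3 -m handwheel '{"linear":[[0,-2,0],[0,-4,0],[0,-7,0],[0,-10,0],[0,-13,0],[0,-16,0],[0,-18,0],[0,-20,0]],"twist":[0,0,0,0,0,0,0,0]}'
python3 - <<'E'
from h import *
f=snap('wrist','w7');o=bot.get_obs();print(o['position'],o['force'],o['grip_width'])
cv2.imwrite('pics/w7c.png',cv2.convertScaleAbs(cv2.resize(cv2.imread('pics/w7.png')[150:320,20:220],None,fx=3.5,fy=3.5,interpolation=cv2.INTER_CUBIC),alpha=3))
E
```

```text
clock: 8.2
position: [0.5472, -0.3197, -0.0169]
eef_rot: [180.0, -0.0, 24.1]
force: [0.1, 0.7, -1.6]
grip_width: 0.0855
clock: 9.2
position: [0.5392, -0.3018, -0.0169]
eef_rot: [180.0, -0.0, 24.1]
force: [1.4, -1.6, 1.0]
grip_width: 0.0852
[ 0.53904341 -0.30154291 -0.01703166] [ 0.33268821 -1.12586917 -0.47746825] 0.08541376349715928
```

View pics/w7c.png

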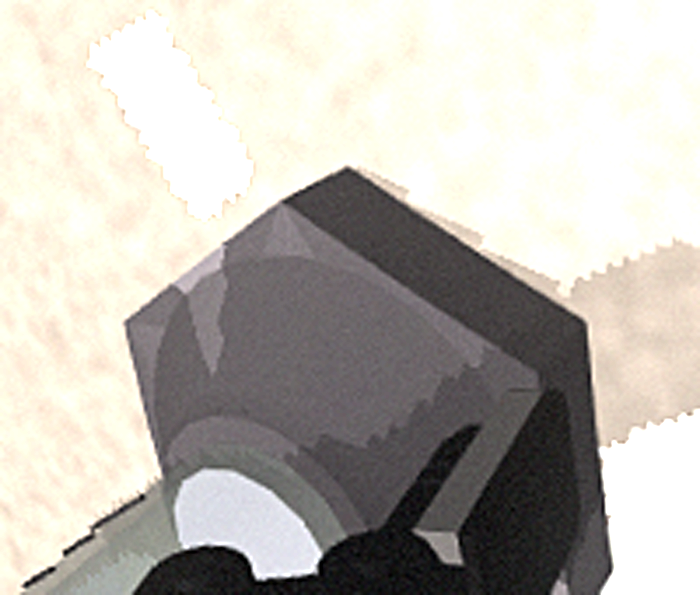

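Run:
```python
from h import *
f=bot.grab_frame('wrist');o=bot.get_obs();z=o['position'][2];P=[]
for c in[(585,320),(608,575),(348,168)]:
    q=w2tool(f,20+c[0]/3.5,150+c[1]/3.5,0,z);print(np.round(q*1e3,1),np.round(tool2w(q,o)*1e3,1));P.append(q)
print(np.degrees(np.arctan2(P[0][1]-P[1][1],P[0][0]-P[1][0])),np.linalg.norm(P[0]-P[1]))
t=snap('top','t7')
cv2.imwrite('pics/t7c.png',cv2.convertScaleAbs(cv2.resize(cv2.imread('pics/t7.png')[200:300,290:410],None,fx=6,fy=6,interpolation=cv2.INTER_CUBIC),alpha=2.5))
cv2.imwrite('pics/w7d.png',cv2.convertScaleAbs(cv2.imread('pics/w7.png'),alpha=3))
```

```text
[  7.  -47.1 -17.1] [ 526.2 -255.8   -0. ]
[-40.9 -48.6 -17.1] [ 481.9 -273.9   -0. ]
[ 31.4 -84.3 -17.1] [ 533.4 -211.9   -0. ]
1.797063801298499 0.04789813544455263
```

View pics/t7c.png

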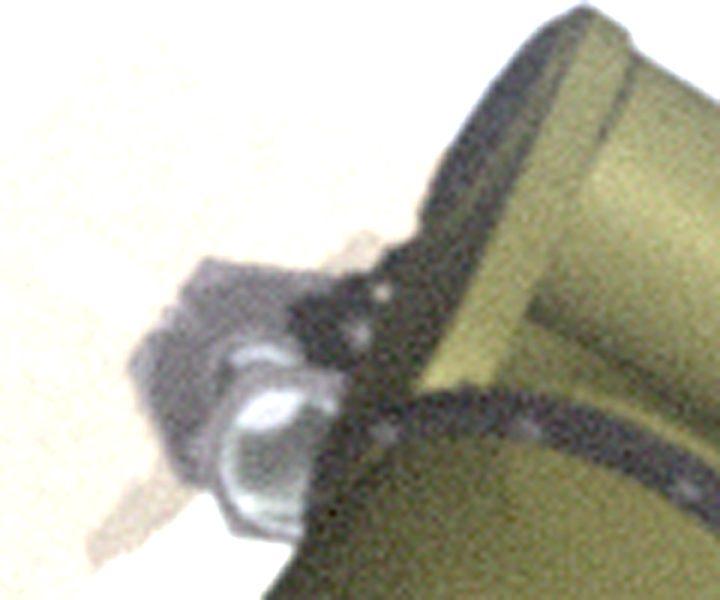

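View pics/w7d.png

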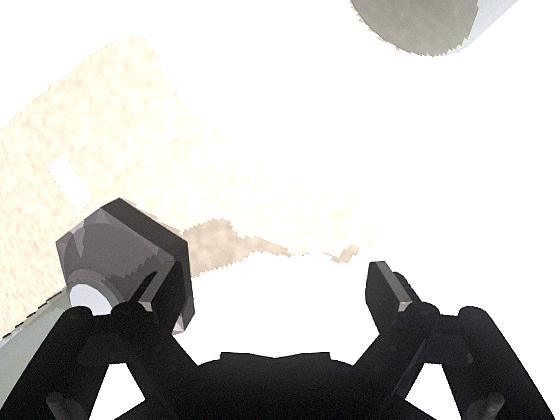

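```bash
python3 -m handwheel '{"linear":[[0,4,0],[0,10,0],[0,17,0],[0,24,0],[0,29,0],[0,32,1],[0,32,3],[0,32,5]],"twist":[0,0,0,0,0,0,0,0]}' 1; python3 -m handwheel '{"linear":[[0,0,0.5],[0,0,1],[0,0,1.5],[0,0,2],[0,0,2.5],[0,0,3],[0,0,3.5],[0,0,4]],"twist":[0,0,0,0,0,0,0,0]}'
python3 - <<'E'
from h import *
f=snap('wrist','w8');o=bot.get_obs();print(o['position'],o['force'],o['grip_width'])
cv2.imwrite('pics/w8c.png',cv2.convertScaleAbs(cv2.resize(cv2.imread('pics/w8.png')[150:320,20:220],None,fx=3.5,fy=3.5,interpolation=cv2.INTER_CUBIC),alpha=3))
E
```

```text
clock: 10.35
position: [0.5521, -0.3309, -0.0223]
eef_rot: [-180.0, 0.0, 24.1]
force: [0.4, 0.7, -0.2]
grip_width: 0.0855
clock: 11.35
position: [0.5522, -0.3311, -0.026]
eef_rot: [180.0, 0.0, 24.1]
force: [-0.1, 0.7, 0.4]
grip_width: 0.0855
[ 0.55217861 -0.33106298 -0.02609284] [ 0.33229546 -0.57229533 -0.42280803] 0.08502966753714737
```

View pics/w8c.png

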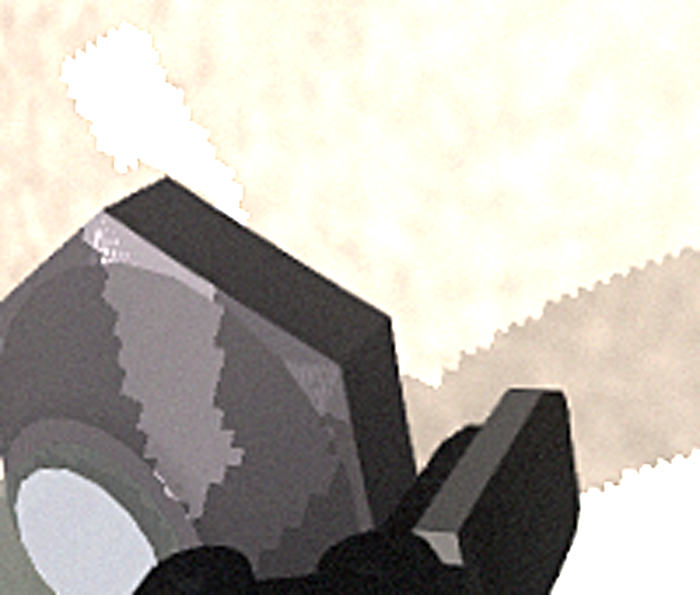

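```bash
python3 -m handwheel '{"linear":[[-2,0,0.5],[-4,0,1],[-6,0,2],[-8,0,3],[-8,0,4],[-8,0,5],[-8,0,5.5],[-8,0,6]],"twist":[0,0,0,0,0,0,0,0]}' 1; python3 -m handwheel '{"linear":[[0,0,0.5],[0,0,1],[0,0,1.5],[0,0,2],[0,0,2.5],[0,0,3],[0,0,3],[0,0,3]],"twist":[0,0,0,0,0,0,0,0]}'
python3 - <<'E'
from h import *
f=snap('wrist','w9');o=bot.get_obs();print(o['position'],o['force'],o['grip_width'])
cv2.imwrite('pics/w9c.png',cv2.convertScaleAbs(cv2.resize(cv2.imread('pics/w9.png')[150:320,20:220],None,fx=3.5,fy=3.5,interpolation=cv2.INTER_CUBIC),alpha=3))
snap('top','t9')
cv2.imwrite('pics/t9c.png',cv2.convertScaleAbs(cv2.resize(cv2.imread('pics/t9.png')[200:300,290:410],None,fx=6,fy=6,interpolation=cv2.INTER_CUBIC),alpha=2.5))
E
```

```text
clock: 12.4
position: [0.545, -0.3343, -0.0321]
eef_rot: [180.0, -0.0, 24.1]
force: [-0.5, -0.5, 0.3]
grip_width: 0.0851
clock: 13.4
position: [0.5449, -0.3343, -0.035]
eef_rot: [180.0, 0.0, 24.1]
force: [0.2, -0.2, -0.5]
grip_width: 0.0853
[ 0.5448882  -0.33432274 -0.03502011] [ 0.1596014  -0.05692225 -1.04488311] 0.08527815006218481
```

View pics/w9c.png

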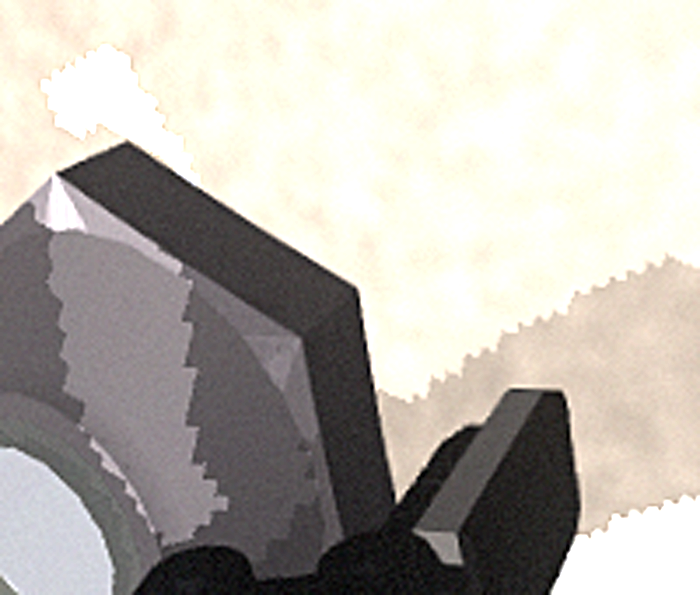

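View pics/t9c.png

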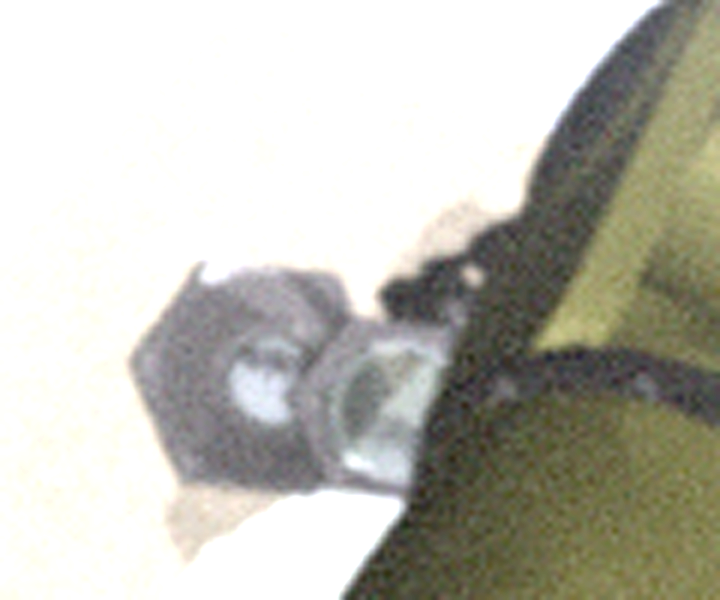

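```bash
python3 -m handwheel '{"linear":[[0,-4,0],[0,-9,0],[0,-14,0],[0,-18,0],[0,-22,0],[0,-26,0],[0,-30,0],[0,-34,0]],"twist":[0,0,0,0,0,0,0,0]}' 1
python3 - <<'E'
from h import *
f=snap('wrist','w10');o=bot.get_obs();print(o['position'],o['force'],o['grip_width'])
cv2.imwrite('pics/w10c.png',cv2.convertScaleAbs(cv2.resize(cv2.imread('pics/w10.png')[150:320,20:220],None,fx=3.5,fy=3.5,interpolation=cv2.INTER_CUBIC),alpha=3))
E
```

```text
clock: 14.5
position: [0.5306, -0.3029, -0.0354]
eef_rot: [-180.0, 0.0, 24.1]
force: [-0.2, -0.0, -0.2]
grip_width: 0.0854
[ 0.53048427 -0.30246623 -0.0354425 ] [-1.20622244 -0.73713344 -1.30364713] 0.08536964034435619
```

View pics/w10c.png

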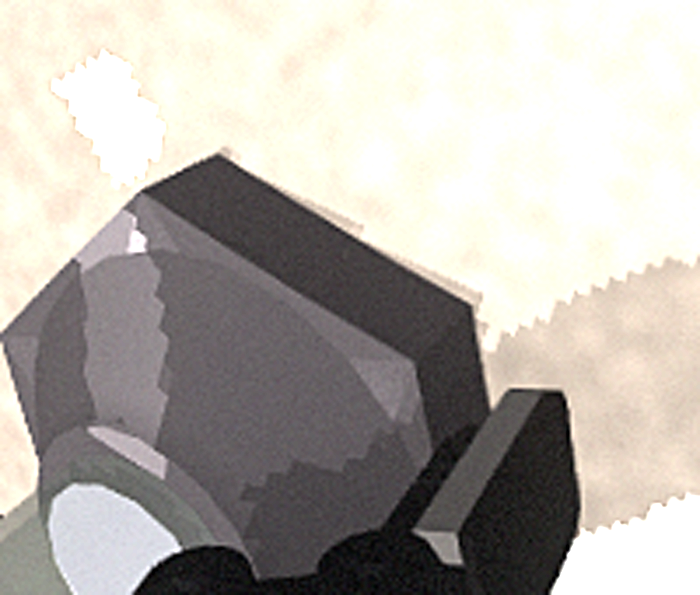

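```bash
python3 - <<'E'
from h import *
f=bot.grab_frame('wrist');o=bot.get_obs();z=o['position'][2]
for c in[(473,303),(220,153)]:
    q=w2tool(f,20+c[0]/3.5,150+c[1]/3.5,0,z);print(np.round(q*1e3,1),np.round(tool2w(q,o)*1e3,1))
E
python3 -m handwheel '{"linear":[[0,-2,0],[0,-5,0],[0,-8,0],[0,-11,0],[0,-14,0],[0,-17,0],[0,-20,0],[0,-22,0]],"twist":[0,0,0,0,0,0,0,0]}' 1
python3 - <<'E'
from h import *
f=snap('wrist','w11');o=bot.get_obs();print(o['position'],o['force'],o['grip_width'])
cv2.imwrite('pics/w11c.png',cv2.convertScaleAbs(cv2.resize(cv2.imread('pics/w11.png')[150:320,20:220],None,fx=3.5,fy=3.5,interpolation=cv2.INTER_CUBIC),alpha=3))
E
```

```text
[ 17.  -57.8 -35.4] [ 522.5 -243.    -0. ]
[ 38.8 -95.9 -35.4] [ 526.9 -199.3   -0. ]
clock: 15.6
position: [0.522, -0.2831, -0.035]
eef_rot: [180.0, 0.0, 24.1]
force: [0.7, -0.4, 0.1]
grip_width: 0.0858
[ 0.52193218 -0.28283975 -0.03503515] [ 0.50315295 -0.85250174  0.04630664] 0.08514436907892867
```

View pics/w11c.png

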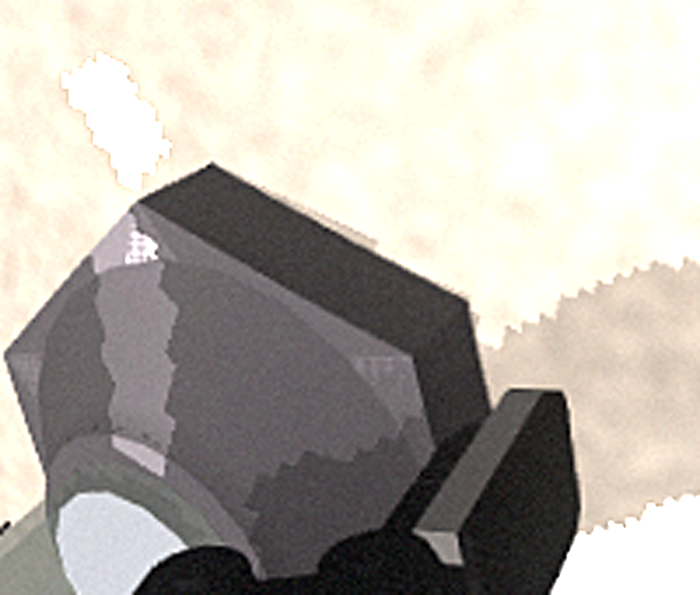

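```bash
cat >> h.py <<'E'
def foot(f,o,A,B):  # A: front face corner (px crop), B: next corner, both bottom
    z=o['position'][2];q=[w2tool(f,20+c[0]/3.5,150+c[1]/3.5,0,z) for c in(A,B)]
    e=q[1]-q[0];ang=np.degrees(np.arctan2(e[1],e[0]))+60
    L=np.linalg.norm(e);print('edge',L*1e3,'rot in tool',ang)
    # centre of hexagon: rotate edge dir
    m=(q[0]+q[1])/2;u=e/L;n=np.array([u[1],-u[0],0])  # candidate inward
    if (m+n*.038)[0]>m[0]: n=-n
    c=m+n*.0381;c[2]=z;w=tool2w(c,o);print('corner tool',q[0]*1e3,'centre tool',c*1e3,'world',w*1e3);return w
E
python3 - <<'E'
from h import *
f=bot.grab_frame('wrist');o=bot.get_obs();foot(f,o,(467,298),(212,163))
foot(f,o,(473,303),(220,153))
E
```

```text
edge 43.83119028530708 rot in tool -3.280740551623275
corner tool [ 17.56737137 -58.72810093 -35.01729086] centre tool [ -6.61064826 -95.43404973 -35.01729086] world [ 477.01482876 -198.55514627    0.        ]
edge 44.05761335493492 rot in tool -0.19859564481386371
corner tool [ 16.84108465 -57.91546282 -35.01729086] centre tool [ -5.27210316 -95.96655017 -35.01729086] world [ 478.01956496 -197.52278739    0.        ]
```

```bash
python3 -m handwheel '{"linear":[[0,-2,0],[-1,-6,0],[-1,-11,0],[-2,-17,0],[-3,-23,0],[-3,-30,0],[-4,-37,0],[-4,-44,0]],"twist":[0,0,0,0,0,0,0,0]}' 1
python3 - <<'E'
from h import *
f=snap('wrist','w12');o=bot.get_obs();print(o['position'],o['force'],o['grip_width'])
cv2.imwrite('pics/w12c.png',cv2.convertScaleAbs(cv2.resize(cv2.imread('pics/w12.png')[150:320,20:220],None,fx=3.5,fy=3.5,interpolation=cv2.INTER_CUBIC),alpha=3))
E
```

```text
clock: 16.7
position: [0.5002, -0.2442, -0.035]
eef_rot: [180.0, -0.0, 24.1]
force: [0.7, -1.6, -0.5]
grip_width: 0.0853
[ 0.49988971 -0.24356611 -0.03508551] [ 0.81751056  0.46834034 -0.23798343] 0.0851403792619469
```

View pics/w12c.png

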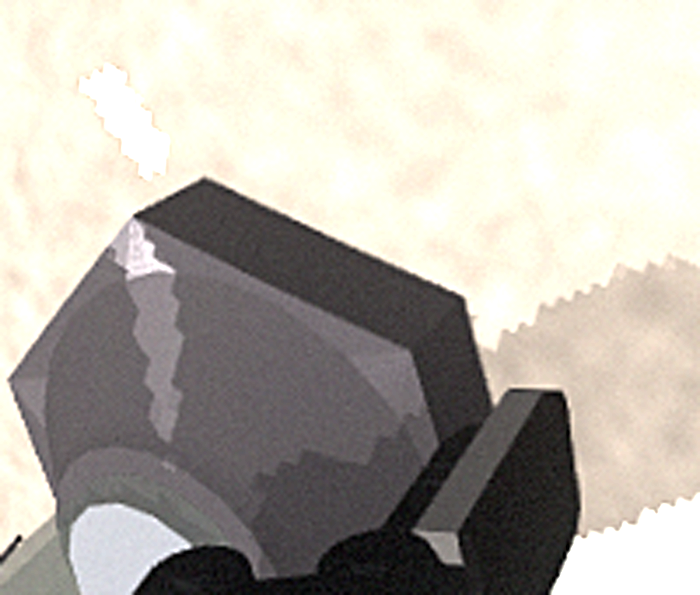

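Run:
```python
from h import *
f=bot.grab_frame('wrist');o=bot.get_obs();foot(f,o,(464,297),(204,178))
```

```text
edge 44.16220274712805 rot in tool -6.8882306153366955
corner tool [ 17.71025136 -59.16127413 -35.02724966] centre tool [ -8.66446884 -94.42540849 -35.02724966] world [ 453.67811973 -161.30755489    0.        ]
```

```bash
python3 -m handwheel '{"linear":[[0,3,0],[-2,5,0],[-5,5,0],[-5,2,0],[-5,-2,0],[-5,-7,0],[-5,-13,0],[-5,-20,0]],"twist":[0,0,0,0,0,0,0,0]}' 1;python3 -m handwheel '{"linear":[[0,-6,0],[0,-12,0],[0,-18,0],[0,-24,0],[0,-30,0],[0,-34,0],[0,-37,0],[0,-38,0]],"twist":[0,0,0,0,0,0,0,0]}' 1
python3 - <<'E'
from h import *
f=snap('wrist','w13');o=bot.get_obs();print(o['position'],o['force'],o['grip_width'])
cv2.imwrite('pics/w13c.png',cv2.convertScaleAbs(cv2.resize(cv2.imread('pics/w13.png')[150:320,20:220],None,fx=3.5,fy=3.5,interpolation=cv2.INTER_CUBIC),alpha=3))
E
```

```text
clock: 17.8
position: [0.4874, -0.2279, -0.0351]
eef_rot: [-180.0, 0.0, 24.1]
force: [1.0, -0.0, -1.0]
grip_width: 0.0856
clock: 18.8
position: [0.4722, -0.1937, -0.035]
eef_rot: [180.0, -0.0, 24.1]
force: [-0.0, -1.1, -1.0]
grip_width: 0.0851
[ 0.47219944 -0.19364071 -0.03501451] [-0.19153795 -0.15426196  0.35424868] 0.08569050216411703
```

View pics/w13c.png

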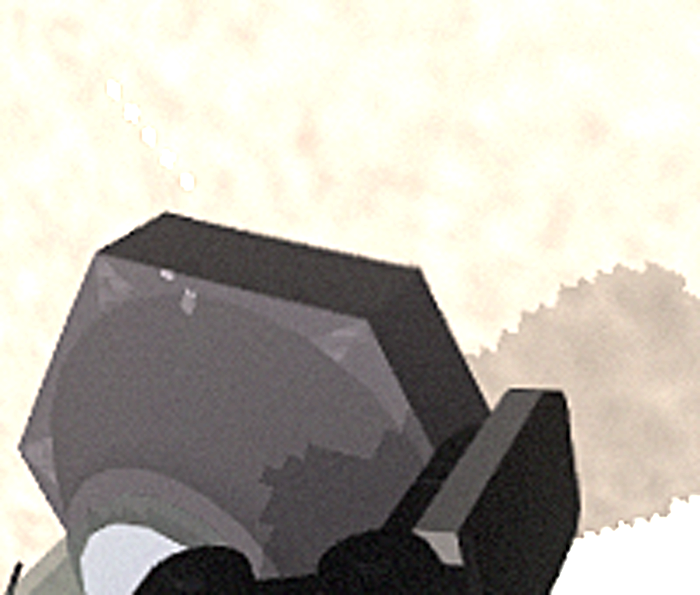

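Run:
```python
from h import *
f=bot.grab_frame('wrist');o=bot.get_obs();foot(f,o,(420,268),(167,211))
```

```text
edge 43.37930358805704 rot in tool -19.220731866120488
corner tool [ 21.8720173  -65.36016383 -34.9972851 ] centre tool [-11.49918171 -93.7927872  -34.9972851 ] world [ 423.46634846 -112.78973219    0.        ]
```

```bash
python3 -m handwheel '{"linear":[[0,8,0],[0,20,0],[-4,31,0],[-20,35,0],[-42,35,0],[-64,35,0],[-84,35,0],[-94,35,0]],"twist":[0,0,0,-1,-2.2,-3.6,-5,-6]}' 1;python3 -m handwheel '{"linear":[[2,-6,0],[8,-22,0],[18,-43,0],[30,-68,0],[42,-93,0],[52,-115,0],[60,-132,0],[64,-139,0]],"twist":[-0.6,-1.6,-2.8,-4,-5.2,-6.3,-7,-7.2]}' 1
python3 - <<'E'
from h import *
f=snap('wrist','w14');o=bot.get_obs();print(o['position'],o['eef_rot'],o['force'],o['joint_pos'])
cv2.imwrite('pics/w14c.png',cv2.convertScaleAbs(cv2.imread('pics/w14.png'),alpha=3))
snap('top','t14')
E
```

```text
clock: 19.9
position: [0.3998, -0.2651, -0.035]
eef_rot: [-180.0, 0.0, 60.2]
force: [0.4, 0.5, 0.3]
grip_width: 0.0856
clock: 20.9
position: [0.3119, -0.1392, -0.0349]
eef_rot: [-180.0, -0.0, 103.3]
force: [-0.3, -0.7, 0.7]
grip_width: 0.0855
[ 0.31164765 -0.13880372 -0.03502131] [-1.79981726e+02 -1.78925721e-02  1.03316212e+02] [ 0.3580299   0.13646486 -0.46086872] [-3.01664751e+01  1.55763361e+01  1.29094683e+02  7.03789719e-04
  3.53545535e+01 -4.34832635e+01]
```

View pics/w14c.png

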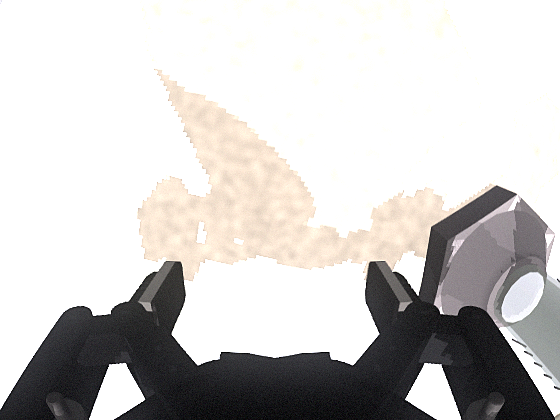

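View pics/t14.png

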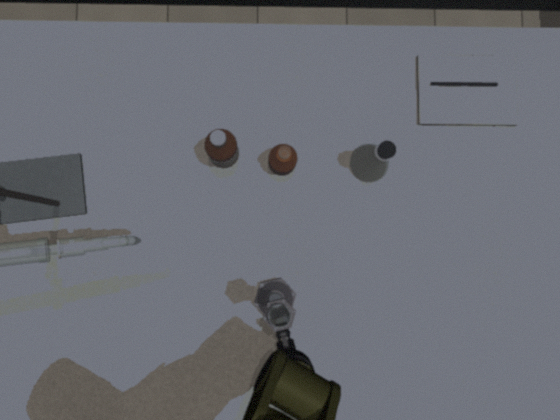

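```bash
cat >> h.py <<'E'
def footR(f,o,A,B):
    z=o['position'][2];q=[w2tool(f,*c,0,z) for c in(A,B)]
    e=q[1]-q[0];L=np.linalg.norm(e);ang=np.degrees(np.arctan2(e[1],e[0]))-60
    print('edge',L*1e3,'rot in tool',ang);m=(q[0]+q[1])/2;u=e/L;n=np.array([u[1],-u[0],0])
    if n[0]>0:n=-n
    c=m+n*.0381;c[2]=z;w=tool2w(c,o);print('corner',q[0]*1e3,'centre tool',c*1e3,'world',w*1e3,'hexyaw face normal',o['eef_rot'][2]-ang);return w
E
python3 - <<'E'
from h import *
f=bot.grab_frame('wrist');o=bot.get_obs();footR(f,o,(433.5,228),(497,186))
cv2.imwrite('pics/w14d.png',cv2.convertScaleAbs(cv2.resize(cv2.imread('pics/w14.png')[160:320,360:560],None,fx=3.5,fy=3.5,interpolation=cv2.INTER_CUBIC),alpha=3))
E
```

```text
edge 43.20172879856094 rot in tool -1.237721598739789
corner [ 20.97789116  79.00415886 -34.87610605] centre tool [ -0.3964929  117.23167577 -34.87610605] world [ 426.79813034 -113.31087051    0.        ] hexyaw face normal 104.44551258368008
```

View pics/w14d.png

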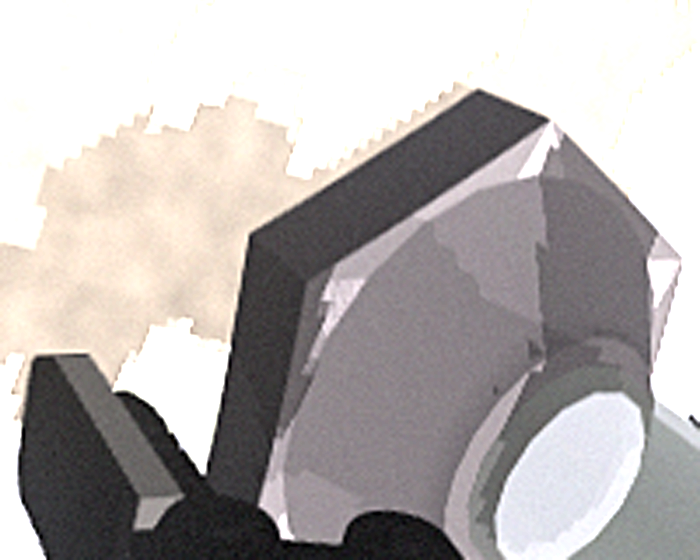

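```bash
python3 -m handwheel '{"linear":[[1,4,0],[2,9,0],[2,13,0],[2,17,0],[2,20,0],[2,23,0],[2,27,0],[2,31,0]],"twist":[-0.1,-0.2,-0.2,-0.2,-0.2,-0.2,-0.2,-0.2]}' 1;python3 -m handwheel '{"linear":[[0,5,0],[0,11,0],[0,18,0],[0,26,0],[0,34,0],[0,42,0],[0,46,0],[0,48,0]],"twist":[0,0,0,0,0,0,0,0]}' 1
python3 - <<'E'
from h import *
f=snap('wrist','w15');o=bot.get_obs();print(o['position'],o['eef_rot'],o['force'])
cv2.imwrite('pics/w15d.png',cv2.convertScaleAbs(cv2.resize(cv2.imread('pics/w15.png')[160:320,340:540],None,fx=3.5,fy=3.5,interpolation=cv2.INTER_CUBIC),alpha=3))
E
```

```text
clock: 22.05
position: [0.342, -0.1301, -0.035]
eef_rot: [-180.0, -0.0, 104.5]
force: [-1.3, 0.6, 0.2]
grip_width: 0.0857
clock: 23.05
position: [0.3885, -0.1181, -0.035]
eef_rot: [-180.0, -0.0, 104.5]
force: [-1.4, -0.8, 0.8]
grip_width: 0.0855
[ 0.38854688 -0.11812787 -0.03501435] [1.79998273e+02 1.06308729e-03 1.04478847e+02] [-1.19440315 -0.19066956 -0.28855861]
```

View pics/w15d.png

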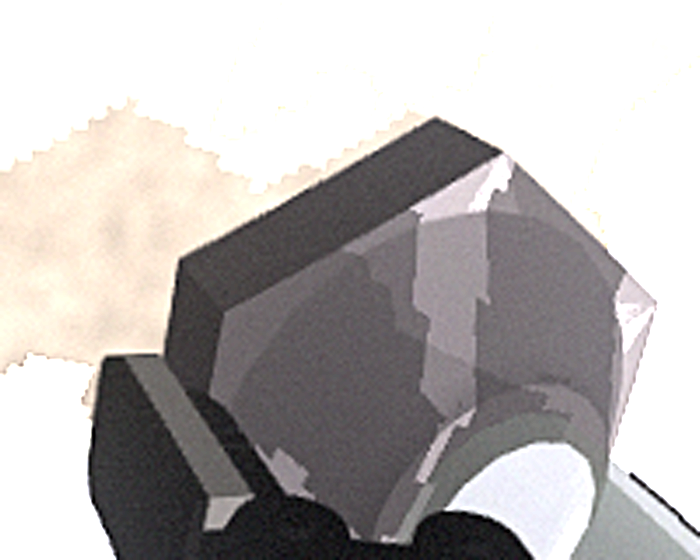

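Run:
```python
from h import *
f=bot.grab_frame('wrist');o=bot.get_obs();footR(f,o,(340+179/3.5,160+261/3.5),(340+436/3.5,160+118/3.5))
```

```text
edge 43.986684826446265 rot in tool 1.7591031455317676
corner [ 18.08072794  55.93170085 -35.00829158] centre tool [ -5.07727063  93.33523294 -35.00829158] world [480.08630367 -99.73056334   0.        ] hexyaw face normal 102.72026499173897
```

```bash
python3 -m handwheel '{"linear":[[0,-10,0],[0,-22,0],[-8,-28,0],[-22,-28,0],[-38,-28,0],[-56,-28,0],[-72,-28,0],[-83,-28,0]],"twist":[0,0,-0.6,-1.8,-3.2,-4.6,-6,-7]}' 1;python3 -m handwheel '{"linear":[[-6,0,0],[-16,2,0],[-27,8,0],[-38,14,0],[-47,20,0],[-53,25,0],[-57,28,0],[-58,29,0]],"twist":[-0.5,-1.2,-1.9,-2.5,-2.8,-2.8,-2.8,-2.8]}' 1
python3 - <<'E'
from h import *
f=snap('wrist','w16');o=bot.get_obs();print(o['position'],o['eef_rot'],o['force'])
cv2.imwrite('pics/w16d.png',cv2.convertScaleAbs(cv2.resize(cv2.imread('pics/w16.png')[160:320,360:560],None,fx=3.5,fy=3.5,interpolation=cv2.INTER_CUBIC),alpha=3))
E
```

```text
clock: 24.15
position: [0.3813, -0.2063, -0.035]
eef_rot: [-180.0, 0.0, 146.7]
force: [0.1, 0.3, -0.6]
grip_width: 0.0853
clock: 25.15
position: [0.4464, -0.2133, -0.0351]
eef_rot: [180.0, -0.0, 163.3]
force: [-0.6, 0.1, 0.3]
grip_width: 0.0851
[ 0.44635635 -0.21328457 -0.03508102] [ 1.79997445e+02 -1.01740366e-02  1.63265237e+02] [-0.02007119 -0.81400282  0.36372832]
```

View pics/w16d.png

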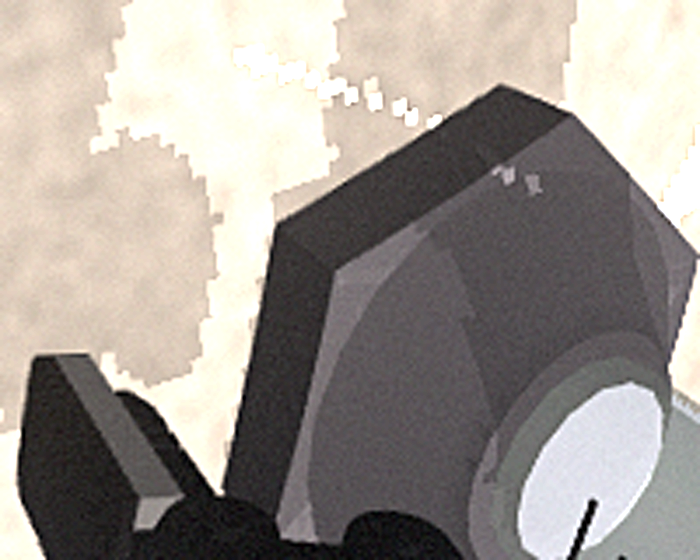

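Run:
```python
from h import *
f=bot.grab_frame('wrist');o=bot.get_obs();w=footR(f,o,(360+275/3.5,160+227/3.5),(360+501/3.5,160+85/3.5))
d=np.array([.5373,.0975])-w[:2];print(d*1e3,np.degrees(np.arctan2(d[1],d[0])),np.hypot(*d)*1e3)
```

```text
edge 44.26715032675394 rot in tool 0.46527792842790916
corner [ 22.73701303  81.71787757 -35.0597755 ] centre tool [  0.49860294 119.75678221 -35.0597755 ] world [480.23012838 -98.48607844   0.        ] hexyaw face normal 162.8037764457428
[ 57.06987162 195.98607844] 73.76478359887984 204.12621876976303
```

```bash
python3 -m handwheel '{"linear":[[1,5,0],[2,11,0],[2.5,17,0],[2.5,21,0],[2.5,24,0],[2.5,28,0],[2.5,33,0],[2.5,38,0]],"twist":[0,0,0,0,0,0,0,0]}' 1;python3 -m handwheel '{"linear":[[0,6,0],[0,12,0],[0,18,0],[0,25,0],[0,32,0],[0,38,0],[0,43,0],[0,45,0]],"twist":[0,0,0,0,0,0,0,0]}' 1
python3 - <<'E'
from h import *
f=snap('wrist','w17');o=bot.get_obs();print(o['position'],o['eef_rot'],o['force'])
cv2.imwrite('pics/w17d.png',cv2.convertScaleAbs(cv2.resize(cv2.imread('pics/w17.png')[160:320,340:540],None,fx=3.5,fy=3.5,interpolation=cv2.INTER_CUBIC),alpha=3))
E
```

```text
clock: 26.25
position: [0.4549, -0.176, -0.035]
eef_rot: [-180.0, -0.0, 163.3]
force: [-0.8, -1.2, -0.6]
grip_width: 0.0853
clock: 27.25
position: [0.4679, -0.1329, -0.035]
eef_rot: [-180.0, -0.0, 163.3]
force: [-0.5, -0.9, -0.5]
grip_width: 0.0851
[ 0.46792475 -0.13284923 -0.03502619] [ 1.79996918e+02 -8.46791131e-04  1.63288790e+02] [ 0.45011181 -0.79786564 -0.21865351]
```

View pics/w17d.png

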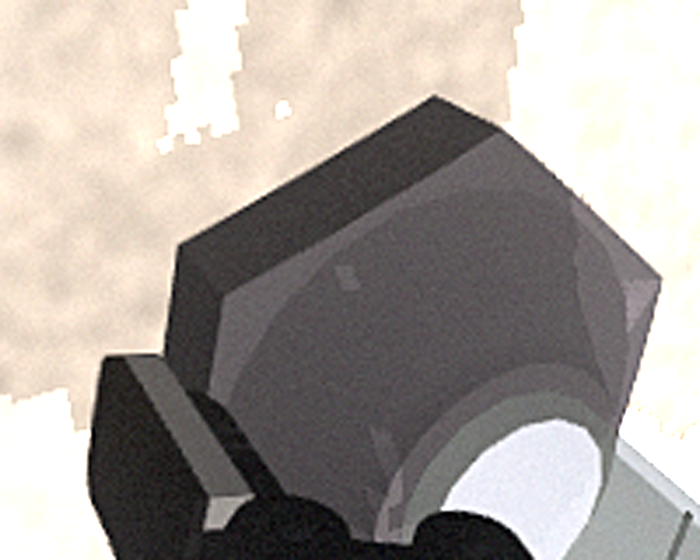

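```bash
cat > m.py <<'E'
import sys
from h import *
a=list(map(float,sys.argv[1:5]))
f=bot.grab_frame('wrist');o=bot.get_obs();w=footR(f,o,(340+a[0]/3.5,160+a[1]/3.5),(340+a[2]/3.5,160+a[3]/3.5))
d=np.array([.5373,.0975])-w[:2];y=np.radians(o['eef_rot'][2]);print('to go world',d*1e3,'dir',np.degrees(np.arctan2(d[1],d[0])),'tool',1e3*(d[0]*np.cos(y)+d[1]*np.sin(y)),1e3*(d[0]*np.sin(y)-d[1]*np.cos(y)))
E
python3 m.py 179 246 435 97
```

```text
edge 44.043535068404566 rot in tool 0.5133954047303675
corner [ 20.36962703  55.74800825 -35.00963356] centre tool [ -1.95575457  93.6708982  -35.00963356] world [496.69513028 -43.87716704   0.        ] hexyaw face normal 162.77120758823384
to go world [ 40.60486972 141.37716704] dir 73.9754299763565 tool 1.7734837817839355 147.08199604554576
```

```bash
python3 -m handwheel '{"linear":[[0,4,0],[0,10,0],[0,17,0],[0,24,0],[0,31,0],[0,38,0],[0,45,0],[0,52,0]],"twist":[0,0,0,0,0,0,0,0]}' 1;python3 -m handwheel '{"linear":[[0,7,0],[0,14,0],[0,21,0],[0,28,0],[0,35,0],[0,42,0],[0,48,0],[0,51,0]],"twist":[0,0,0,0,0,0,0,0]}' 1
python3 - <<'E'
from h import *
f=snap('wrist','w18');o=bot.get_obs();print(o['position'],o['eef_rot'],o['force'])
cv2.imwrite('pics/w18d.png',cv2.convertScaleAbs(cv2.resize(cv2.imread('pics/w18.png')[160:320,340:540],None,fx=3.5,fy=3.5,interpolation=cv2.INTER_CUBIC),alpha=3))
snap('top','t18')
E
```

```text
clock: 28.35
position: [0.4829, -0.0829, -0.035]
eef_rot: [-180.0, -0.0, 163.3]
force: [-0.5, -1.6, -0.0]
grip_width: 0.0849
clock: 29.35
position: [0.4976, -0.0342, -0.035]
eef_rot: [-180.0, -0.0, 163.3]
force: [-0.2, -0.3, -0.4]
grip_width: 0.0855
[ 0.4975875  -0.03404087 -0.03501963] [ 1.79995773e+02 -2.35601462e-04  1.63295196e+02] [ 0.28958641  0.45666218 -0.49413441]
```

View pics/w18d.png

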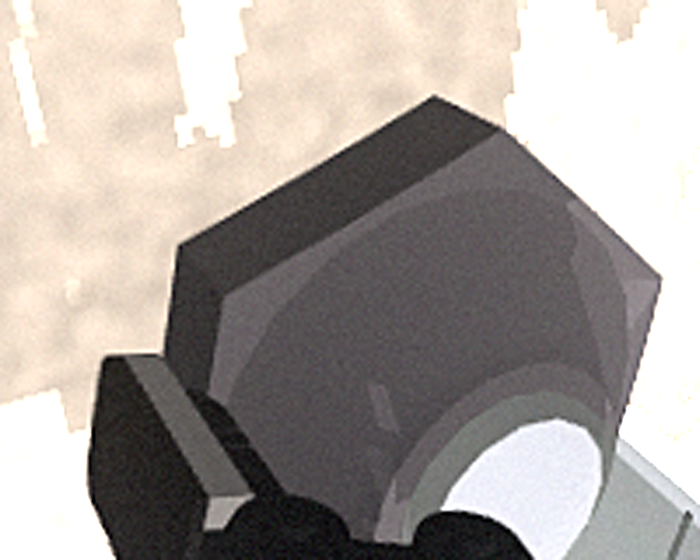

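View pics/t18.png

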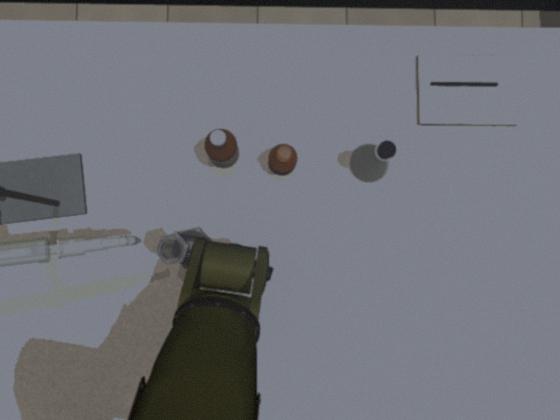

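```bash
python3 m.py 179 246 435 97
python3 - <<'E'
import cv2
for n,b in(('t18',(120,210,120,75)),):
    x,y,w,h=b;cv2.imwrite(f'pics/{n}c.png',cv2.convertScaleAbs(cv2.resize(cv2.imread(f'pics/{n}.png')[y:y+h,x:x+w],None,fx=6,fy=6,interpolation=cv2.INTER_CUBIC),alpha=2.2))
E
```

```text
edge 44.039216155953525 rot in tool 0.5133973171350945
corner [ 20.37490707  55.74255009 -35.02329673] centre tool [ -1.95153872  93.66355955 -35.02329673] world [526.31104882  54.71169364   0.        ] hexyaw face normal 162.77030760107715
to go world [10.98895118 42.78830636] dir 75.59650599978907 tool 1.7827591945851171 44.140887835306884
```

View pics/t18c.png

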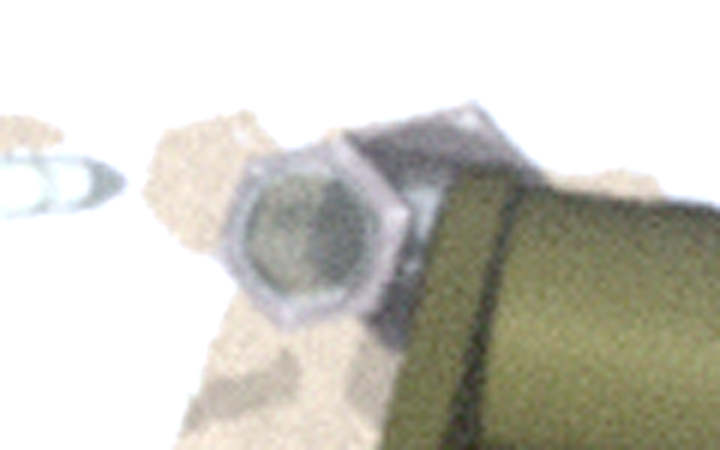

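Run:
```python
from h import *
t=bot.grab_frame('top');s=snap('scene','s18')
print(px2w(t,120+313/6-.4,210+232/6-.4,.25)*1e3)
print('target mouth px at z.25',w2px(t,[.5373,.0975,.25]))
cv2.imwrite('pics/s18c.png',cv2.convertScaleAbs(cv2.resize(cv2.imread('pics/s18.png')[40:190,220:380],None,fx=4,fy=4,interpolation=cv2.INTER_CUBIC),alpha=2.2))
```

```text
[524.92077864  51.83313993 250.        ]
target mouth px at z.25 [141.86373728 240.07144344]
```

View pics/s18c.png

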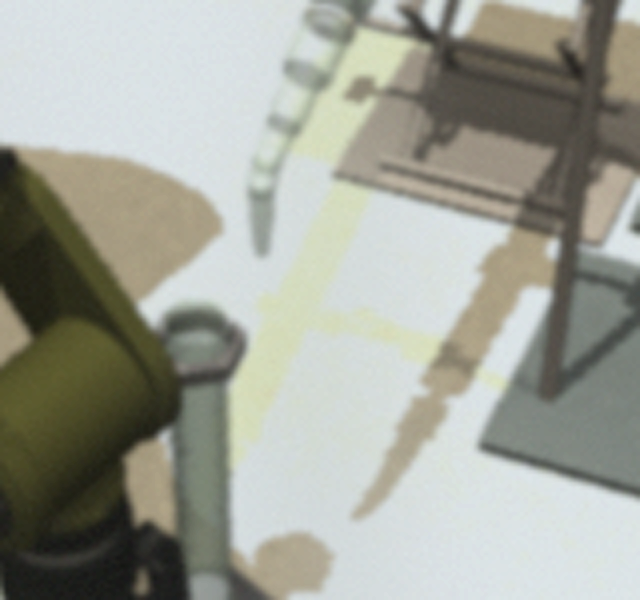

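```bash
python3 -m handwheel '{"linear":[[0,5,0],[0,11,0],[0,18,0],[0.5,25,0],[1,31,0],[1,36,0],[1,39,0],[1,40,0]],"twist":[0,0,0,0,0,0,0,0]}' 1
cat > chk.py <<'E'
import sys
from h import *
n=sys.argv[1]
o=bot.get_obs();print(o['clock'],o['position'],o['force'])
for c,(x,y,w,h) in(('top',(100,205,120,75)),('scene',(235,60,110,100)),('wrist',(340,160,200,160))):
    snap(c,c[0]+n);k=3.5 if c=='wrist' else 6
    cv2.imwrite(f'pics/{c[0]}{n}c.png',cv2.convertScaleAbs(cv2.resize(cv2.imread(f'pics/{c[0]}{n}.png')[y:y+h,x:x+w],None,fx=k,fy=k,interpolation=cv2.INTER_CUBIC),alpha=2.2))
E
python3 chk.py 19
```

```text
clock: 30.6
position: [0.508, 0.0042, -0.035]
eef_rot: [-180.0, -0.0, 163.3]
force: [0.3, -1.2, 0.1]
grip_width: 0.0855
30.6 [ 0.50802972  0.00419353 -0.03503017] [ 0.25539029 -1.22314443  0.12275895]
```

View pics/t19c.png

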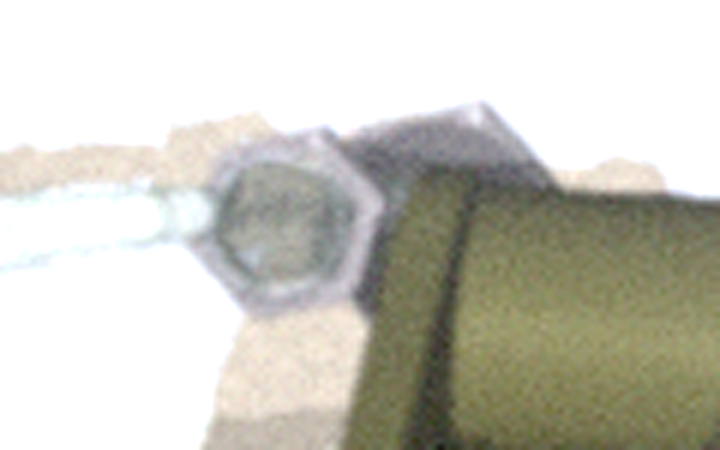

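View pics/s19c.png

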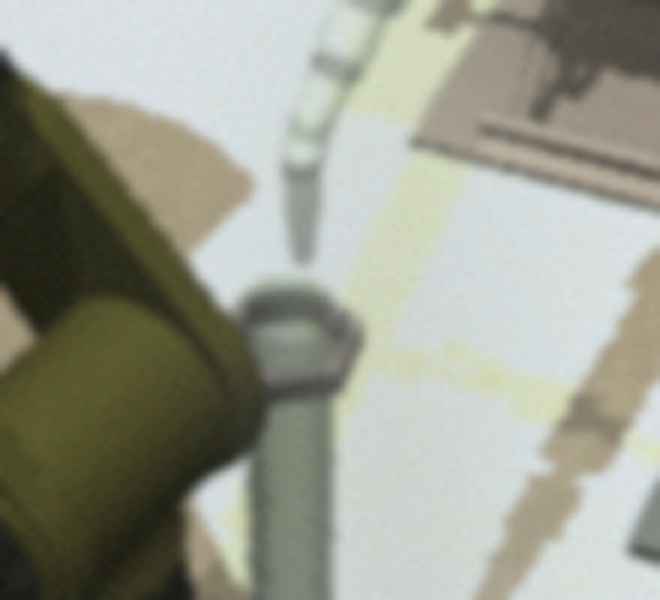

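View pics/w19c.png

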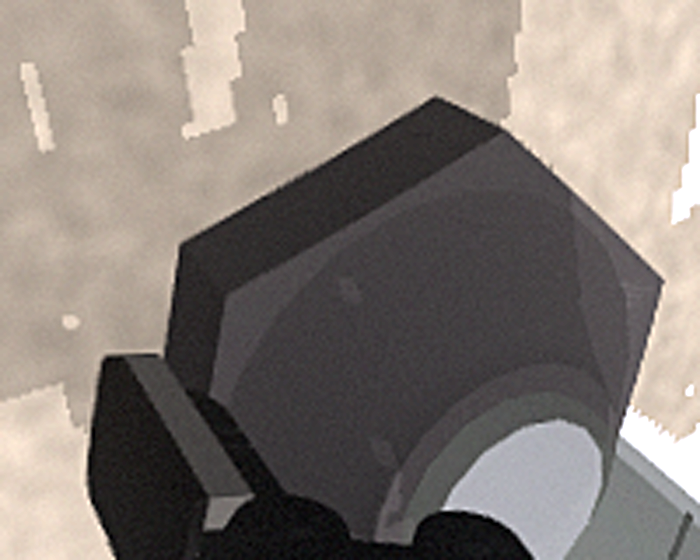

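```bash
python3 m.py 181 244 436 97
python3 - <<'E'
from h import *
t=bot.grab_frame('top');s=bot.grab_frame('scene')
print(px2w(t,100+288/6-.4,205+222/6-.4,.25)*1e3, 'scene rim',px2w(s,235+293/6-.4,60+318/6-.4,.25)*1e3,'tip again',px2w(s,235+303/6-.4,60+262/6-.4,.266)*1e3)
print(w2px(s,[.5373,.0975,.25])-[235,60])
E
```

```text
edge 43.832719542013 rot in tool 0.7838554204568737
corner [ 20.65700874  56.01160258 -35.00658959] centre tool [ -1.89858547  93.73668701 -35.00658959] world [536.81841258  93.22290353   0.        ] hexyaw face normal 162.48073867269375
to go world [0.48158742 4.27709647] dir 83.57573588770278 tool 0.7704103304699277 4.234613159226145
[534.99233793  88.74401041 250.        ] scene rim [540.98486362  85.71664206 250.        ] tip again [538.99179966  95.86672469 266.        ]
[49.83528371 48.59440356]
```

```bash
python3 -m handwheel '{"linear":[[0,1,0],[0,2,0],[0,3,0],[0,4,0],[0,5,0],[0,6,0],[0,6.5,0],[0,6.5,0]],"twist":[0,0,0,0,0,0,0,0]}' 1
python3 -m handwheel '{"linear":[[0,-2,0],[0,-8,0],[0,-18,0],[0,-32,0],[0,-50,0],[0,-68,0],[0,-84,0],[0,-90,0]],"twist":[0,0,0,0,0,0,0,0]}' 1
python3 -m handwheel '{"linear":[[0,-8,0],[0,-24,0],[0,-44,0],[0,-64,0],[0,-84,0],[0,-104,0],[0,-116,0],[0,-120,0]],"twist":[0,0,0,0,0,0,0,0]}' 1
python3 chk.py 20
```

```text
clock: 31.9
position: [0.5099, 0.0103, -0.035]
eef_rot: [180.0, 0.0, 163.3]
force: [0.1, 0.4, -0.5]
grip_width: 0.0855
clock: 32.9
position: [0.4837, -0.077, -0.035]
eef_rot: [180.0, -0.0, 163.2]
force: [-0.1, -0.7, -0.3]
grip_width: 0.0851
clock: 33.9
position: [0.4492, -0.1914, -0.035]
eef_rot: [180.0, -0.0, 163.2]
force: [-0.1, 0.3, 0.2]
grip_width: 0.0854
33.9 [ 0.44923498 -0.1914204  -0.03504624] [-0.12201701  0.30090377  0.18284066]
```

View pics/t20c.png

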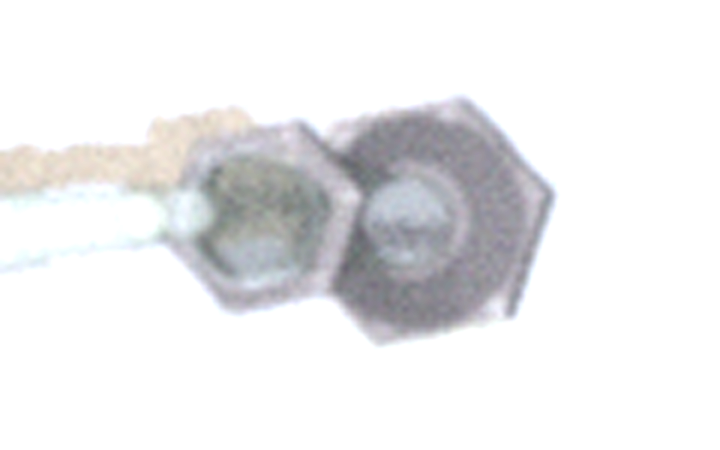

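View pics/s20c.png

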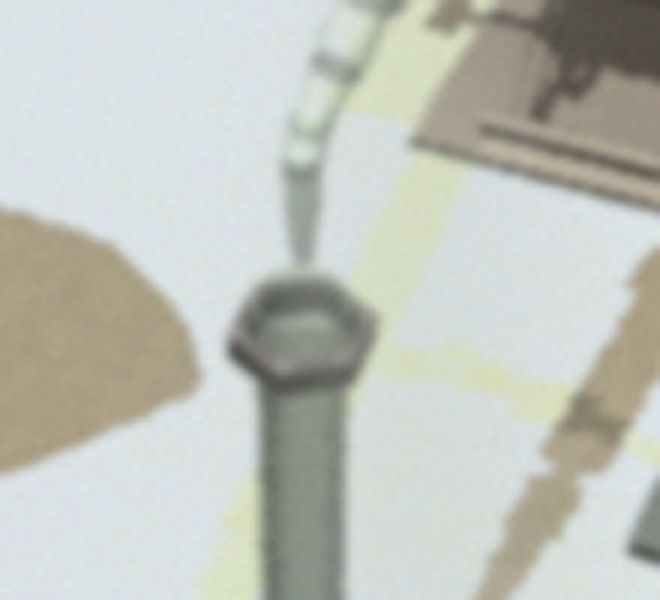

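View pics/s20.png

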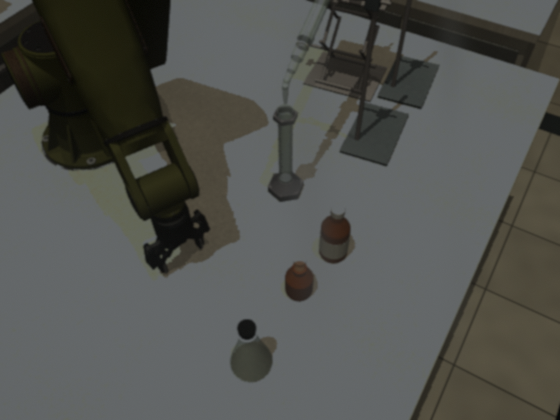

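Run:
```python
from h import *
t=bot.grab_frame('top');s=bot.grab_frame('scene')
T=lambda u,v,z:np.round(px2w(t,100+u/6-.4,205+v/6-.4,z)*1e3,1)
print('mouth top',T(267,218,.25))
# foot bottom/top corners
for c in[(552,195),(378,340),(462,98)]: print('foot z18',T(*c,.018))
print('foot z0',T(552,200,0),T(513,316,0),T(380,345,0))
print('scene rim',px2w(s,235+303/6-.4,60+313/6-.4,.25)*1e3)
im=cv2.cvtColor(s['frame'],cv2.COLOR_RGB2BGR)
x,y,w,h=255,85,60,130
c=cv2.convertScaleAbs(cv2.resize(im[y:y+h//2,x:x+w],None,fx=12,fy=9,interpolation=cv2.INTER_CUBIC),alpha=2.5)
def ring(cx,cy,r,z,col,img,f,x,y,kx,ky):
    for a in np.linspace(0,2*np.pi,60):
        q=w2px(f,[cx+r*np.cos(a),cy+r*np.sin(a),z]);cv2.circle(img,(int((q[0]-x+.4)*kx),int((q[1]-y+.4)*ky)),1,col,-1)
ring(.5375,.0965,.016,.25,(0,0,255),c,s,x,y,12,9);ring(.5373,.0975,.0035,.266,(255,0,0),c,s,x,y,12,9)
cv2.imwrite('pics/s21.png',c)
im=cv2.cvtColor(t['frame'],cv2.COLOR_RGB2BGR);x,y=115,215
c=cv2.convertScaleAbs(cv2.resize(im[y:y+55,x:x+80],None,fx=9,fy=9,interpolation=cv2.INTER_CUBIC),alpha=2.5)
ring(.5375,.0965,.016,.25,(0,0,255),c,t,x,y,9,9);ring(.5373,.0975,.0035,.266,(255,0,0),c,t,x,y,9,9);ring(.5375,.0965,.016,.036,(0,255,0),c,t,x,y,9,9);ring(.5375,.0965,.044,.018,(0,255,0),c,t,x,y,9,9)
cv2.imwrite('pics/t21.png',c)
```

```text
mouth top [536.   94.1 250. ]
foot z18 [545.1  54.1  18. ]
foot z18 [496.7 111.   18. ]
foot z18 [577.5  84.7  18. ]
foot z0 [543.6  56.6  -0. ] [504.2  69.1   0. ] [494.4 113.9   0. ]
scene rim [542.6341705   89.55089285 250.        ]
```

View pics/s21.png

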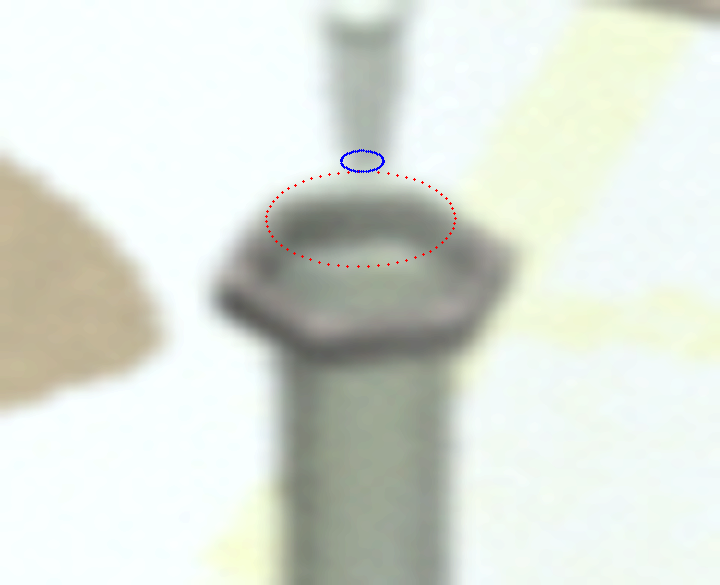

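View pics/t21.png

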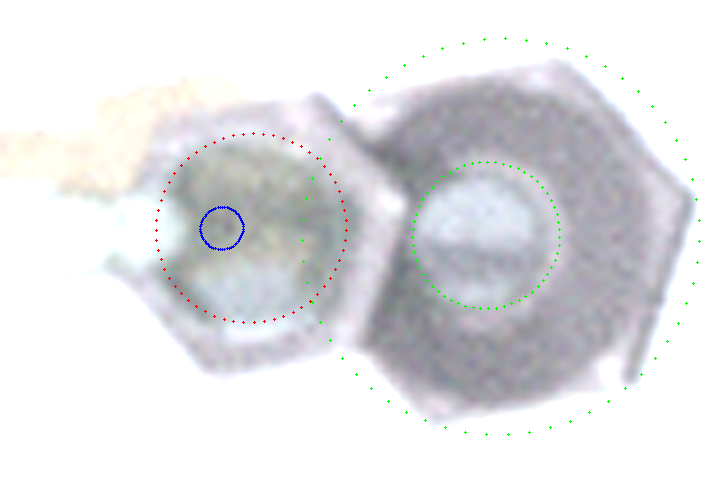

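```bash
python3 -m handwheel '{"linear":[[0,0,-5],[0,-4,-15],[0,-10,-28],[0,-16,-42],[0,-20,-54],[0,-20,-60],[0,-20,-60],[0,-20,-60]],"twist":[0,0,0,0,0,0,0,0]}' 1
python3 - <<'E'
from h import *
t=snap('top','t22');a=cv2.imread('pics/top0.png').astype(int);b=cv2.imread('pics/t22.png').astype(int)
d=np.abs(a-b).sum(2)
for n,(x,y) in dict(amb=(222,147),stop=(283,161),con=(375,158)).items(): print(n,d[y-25:y+25,x-28:x+28].mean())
print(d[330:,500:].mean(), bot.get_obs()['force'])
bot.job_done()
E
```

```text
clock: 35.15
position: [0.4435, -0.2098, 0.0246]
eef_rot: [180.0, -0.0, 163.3]
force: [0.6, -0.0, -0.6]
grip_width: 0.0855
amb 24.715357142857144
stop 25.597857142857144
con 23.727857142857143
29.58277777777778 [ 0.5581222   0.42887617 -0.30396405]
the job is handed in; nothing more can be done
```

I slid the measuring cylinder under the condenser's drip tip and handed the job in at about 35 s. I pushed only on the flat sides of its foot, in three straight pushes. It was still upright when I drew the arm back, clear of everything.

**Final position:** my last measurements put the cylinder within about 5 mm of the drip tip, against a limit of 10 mm. The tip is at about (537, 97.5) mm.

| Measurement | Cylinder centre (mm) |
|---|---|
| Foot, top camera | (537, 98) |
| Mouth, top camera | (536, 94) |
| Foot, from the wrist measurement just before the final 6.5 mm push | about (539, 99) |
| Rim, scene camera, estimated by overlay | about (539.5, 93) |
| Rim, scene camera, direct centre reading | (543, 90), about 10 mm off |

I judged the direct scene reading unreliable, because the collar sits below the rim and pulls the reading towards the camera.

**Other glassware and contact:** the before and after top pictures show no change at the three bystanders beyond image noise. The readings I took, mostly at the end of each move, never showed more than about 2 N on the arm. I saw no contact with the still.

**What went wrong on the way:**
- **Finger height:** the open fingertips sat about 45 mm above where I expected from the tool point. The first approach passed over the foot without moving it, so I backed off and pushed with the tool point commanded to z = -35 mm.
- **Turning:** the first push turned the cylinder about 19 degrees. I re-planned the remaining pushes from the new position of its faces, and those stayed straight to within about 3 degrees.

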